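# Adjust and lock the castle nut of a mould turntable

## Task

Set the bearing of the mould turntable and lock it. The brass castle nut on the spindle still runs loose on its thread: turn it clockwise until you feel it seat on its spring washers and go stiff, then carry on only as far as the next of its slots that lines up with the cross hole in the spindle, and do not back it off again. Then take the red-handled lock pin and slide it gently, without forcing it, through slot, cross hole and opposite slot until its collar is up against the nut, let go, and leave the vial, the dropper bottle and the mixing paddle as they are.

Things in the scene. Friction and masses are not known exactly. Their poses are not given: they have to be found in the camera images.
- nut_flats (a point): Brass castle nut, 46 mm across flats: hexagon from 78 to 97 mm above the table, over it a round crown, 42 mm in diameter, 13 mm high, with six open slots 10.5 mm wide. Point on the nut's axis 11 mm above its underside; turns with the nut. z up; x along a slot and square to a flat: slots and flat middles lie at 0, 60, 120.. degrees from x about z. Grip it across two flats from above.
- nut: The same nut: origin on its axis at table height, axes as above. Right-hand thread, pitch 3 mm: clockwise from above (negative about z) tightens. Loose it turns with 0.06 N m; once seated on the washers, with 1.5 N m (grip it firmly). It seats 0.3 to 0.95 rad after the start, differently every time: only the torque tells. It stays where it is left and does not turn the spindle.
- washer_top (a point): Top centre, on the spindle axis, of the stack of spring washers (52 mm in diameter, 6 mm high) under the nut; 78.0 mm above the table while they are free. Turning the nut on after seating presses them down by 0.48 mm per rad, too little to see. The next slot lines up 0.25 to 0.85 rad after seating; one may also line up before seating and is not the one to use. Does not turn.
- nut_underside (a point): Centre of the nut's underside, on the spindle axis, axes as those of the nut; 78.0 mm above the table when the nut bears on the washers, and by the thread 0.48 mm higher per rad that it is short of that or is backed off.
- cross_hole (a point): Centre of the 10.5 mm cross hole through the steel spindle, 105 mm above the table, at the height of the nut's slots; the hole runs level right through along this point's x axis, open at both ends. z up. Does not move.
- spindle: Fixed steel spindle, 30 mm in diameter, top 121 mm above the table. Origin on its axis at table height; x along its cross hole. Round the same axis the fixed turntable: hub 58 mm in diameter up to 72 mm above the table, flange 80 mm up to 65 mm, wheel head 170 mm in diameter, its upper face at 58 mm.
- pin_grip (a point): Centre of the red grip of the lock pin lying on the table: a flat-sided block 28 mm long (x), 16 mm wide (y), 18 mm high (z), its centre and the pin's axis 9 mm above the table. x points along the pin to its nose, z up as it lies. With the pin home this point is 53 mm from the spindle axis, level with the cross hole. The pin may enter from either end of the hole.
- pin_mid (a point): Point on the lock pin's axis, 53.5 mm ahead of the grip's centre and 21.5 mm ahead of the collar's front face; it comes to the centre of the cross hole when the pin is home. Axes as for the grip.
- lock_pin: Lock pin, 40 to 85 g: red grip; steel collar 17.6 mm in diameter, 4 mm thick, its front face 32 mm ahead of the grip's centre, on a 10 mm neck; shank 8 mm in diameter and 46 mm long, the last 6 mm tapered to a 3 mm nose (78 mm ahead of the grip's centre). Origin below the collar's front face, 9 mm under the pin's axis; x to the nose, z up as it lies.
- orange_vial: Small screw vial of orange glitter with a white cap, 27 mm in diameter, 44 mm high, standing loose on the table; leave it alone. Origin at the centre of its underside, z up.
- teal_dropper: Teal dropper bottle with a black pointed cap, 25 mm in diameter, 80 mm high, standing loose behind the turntable; leave it alone. Origin at the centre of its underside, z up.
- paddle: Flat birch mixing paddle, 150 mm long (along y), 18 mm wide, 9 mm thick, lying loose on the table behind the turntable; leave it alone. Origin at the centre of its underside, z up.
Not all that is in view belongs to the job. Leave any purple look-alike of the lock_pin alone.

How it is judged (in metres and radians):
On the way, in this order (a step that is already met when the one before it is completed fails the run):
1. the nut has seated and is turned on, pressing the spring washers by at least 0.06 mm (height (world z) of washer_top below 0.07794 m), for 0.2 s.
2. the pin is through the cross hole and home, its middle within 6 mm of the hole's centre (distance between pin_mid and cross_hole below 0.006 m and angle between the x axis of pin_mid and the x axis of cross_hole, either way round below 0.17 rad), for 0.1 s.
At the end, for the whole second after the job is handed in: Pin released and at rest through cross hole and slots: its middle within 6 mm of the hole's centre, axis within 0.17 rad. Nut not backed off by more than 0.07 mm (0.14 rad) and the spring washers pressed by 0.06 to 0.5 mm (0.12 to 1.04 rad past seating): the first slot after seating (all of step 2 and height (world z) of washer_top between 0.0775 and 0.07794 m and height (world z) of nut_underside below 0.07807 m and linear speed of lock_pin below 0.02 m/s); the robot touches nothing.
It fails at once if the nut is overtightened: turned on past the next slot, pressing the spring washers by more than 0.5 mm (height (world z) of washer_top below 0.0775 m).
It fails at once if the pin is forced: it bears on the nut or the spindle with more than 25 N (contact force between lock_pin and nut above 25 N or contact force between lock_pin and spindle above 25 N).
It fails at once if the orange-glitter vial is moved by more than 20 mm (distance of orange_vial from where it was at the start of the episode above 0.02 m).
It fails at once if the teal dropper bottle is moved by more than 20 mm (distance of teal_dropper from where it was at the start of the episode above 0.02 m).
It fails at once if the mixing paddle is moved by more than 20 mm (distance of paddle from where it was at the start of the episode above 0.02 m).
It also fails if it takes over 62 s, if anything falls off the work surface, if the arm or the gripper's body presses on something with over 40 N, if the wrist force passes 120 N, or if a joint passes its speed limit or range.

## Robot

A 7-joint arm with a two-finger parallel gripper is mounted at the origin on a cart in front of the work surface, level with it; the furniture and walls round the work are solid. World frame = base frame: x ahead of the robot, y to its left, z up, the work surface at z = 0. Lengths are in m, angles in degrees, forces in N, time in s.
With the tool pointing down it reaches from about 0.425 to 0.875 m from the base axis. Payload 4.7 kg.
Tool frame: the origin (TCP) lies on the mounting face of the last link; the fingertips stand 182 mm ahead of it and the grasp point (between the pads) lies 164 mm ahead of it; z points along the fingers, x is the direction in which the jaws open and shut, and the axes are right-handed (so a half turn about z gives the same grasp; the last joint's range is limited). The gripper opens to 87 mm and grips with 3 to 60 N. Pads are 19 mm wide; open, the fingers measure 117 mm over their backs; the gripper's body (75 mm by 190 mm) begins 51 mm behind the grasp point.
Start: joints at [-71.328, 18.392, -4.016, 83.108, 1.295, 78.541, -3.26], TCP at [0.199, 0.619, 0.405] pointing down, gripper open.
Joint ranges: [-163.93, 163.93], [-17.29, 119.83], [-79.2, 71.16], [3.27, 140.29], [-89.18, 269.18], [5.43, 117.66], [-154.24, 154.24]. Speed limits (degrees/s): [147.25, 147.25, 180, 180, 180, 180, 180].

## Interface

Orientations are given as [roll, pitch, yaw] about the fixed x, y, z axes, in that order (R = Rz(yaw) Ry(pitch) Rx(roll)).
In Python, from cell import status, cams, env, outline_of, landmark_of gives the robot as it stands. The module is installed in compiled form; this text tells all that it offers.
- The arm moves only by the tool jog_arm, never from a script. Its argument "rows" is a list of rows, each a list of 7 numbers: the closure, from 0 (fully open) to 1 (shut), then the shift along the tool's x, y, z in m, then the turn, a rotation vector about the tool's x, y, z in degrees. A call has 1 to 12 rows; each row shifts and turns the commanded pose from where the row before left it, along the tool's axes as they then stand; what a row does not reach is not made up. A row lasts 1/12 s, in which the tool goes at most 41.7 mm and 7.16 degrees, less where a joint would pass 70% of its speed; a pose out of reach is approached as far as the arm can. A call with a gripper value outside its range is refused whole. The fingers move at their own pace and stop on an object; "grip_force" is the grip in N (left out, the last holds). Time passes only in rows, so rows that do not move let the fingers close. It gives the time, the measured TCP pose, the force and the opening at its end, in the units of the state.
- status.get_obs(): the state, without advancing time (a new reading comes with each control period).
- cams.read_camera(name): name is "side" or "top"; returns (picture, depth): 384x512x3 uint8, red, green, blue; 384x512 float32, m along the optical axis (not along the pixel's ray), 0 where there is no reading.
- cams.camera_params(name): a dict with "vfov" (degrees; the focal length in pixels is half the picture's height over the tangent of half this angle, whatever the lens; pixels are square), "cx", "cy" (the principal point, pixels), "eye" and "attitude" of the camera in the world. Camera axes: x right, y up, looking along -z (the intrinsics and any distortion apply to the point x, -y, -z); pixel columns grow to the right and rows downward; lengths in m; the calibration is good to about 2 mm. A picture is of the moment at which its call begins. camera_params takes no time and is no camera call.
- env.sign_off(): hands the job in, once; it reports no verdict.
Trained networks look in the newest picture that a camera, given by its name, has taken for a name from the list of things; names that differ only in an ending like _2 or _b are one class to them, and where a whole thing is asked for, a point or a joint stands for the part that bears it (a point fixed in the world has none). Each returns a list of dicts, best first, with "conf" (0 to 1); they miss things now and then, are a little off and sometimes report something else, mostly with a low value. They report only what shows in the picture. A call takes as long as a camera call. They do not tell look-alikes from the thing itself.
- outline_of(camera, name): "pixels" (384x512 bool, what is visible of it) and "box" ([left, top, right, bottom] in pixels, round what is visible of it).
- landmark_of(camera, name): "position" ([row, column] in pixels: a listed point, or the origin of a listed thing).
The state is a dict: "time_s": time; "qpos": joint angles; "joint_velocities": joint speeds; "effort": joint torques, N m; "tool_pos": TCP position; "tool_rot": TCP orientation; "force": force on the tool from outside, world axes, zero at the start; "wrist_torque": the same for the moment, N m; "grip_width": finger opening in m.
Only numpy, scipy, OpenCV 4.12 (cv2) and the standard library are available. Lean on these libraries where they do the work, as an engineer would, in place of code of your own. Each camera call takes 0.05 s, during which the arm holds its last target. There are 200 camera calls.

## Working session

There is one attempt and no reset: what is moved stays moved. The work goes in short steps, Python scripts to look and compute and a tool call to move; the robot and the scene stay as the last step left them, time stands still between calls to the robot, and variables do not carry over. Pictures are saved under pics/ and viewed, about 8 in all and at most 12, crops included, and the job is handed in when it is done.

Besides the shell and the picture viewer there is one more tool, called after "Emit:" in YAML: its name, and indented under it one key for each argument. jog_arm: Moves the arm, as the interface text tells. Its arguments: {"type":"object","properties":{"rows":{"type":"array"},"grip_force":{"type":"number"}},"required":["rows"]}

```bash
mkdir -p pics
cat > h.py <<'E'
import numpy as np, cv2
from cell import status, cams, env, outline_of, landmark_of
from scipy.spatial.transform import Rotation as R
def par(c):
    p=cams.camera_params(c); f=192/np.tan(np.radians(p['vfov'])/2)
    return p,f
E
python3 - <<'E'
from h import *
print(status.get_obs())
for c in('top','side'):
    print(cams.camera_params(c))
    im,d=cams.read_camera(c); cv2.imwrite(f'pics/{c}0.png',im[...,::-1]); np.save(c+'d.npy',d)
    for n in('nut','nut_flats','cross_hole','spindle','pin_grip','pin_mid','lock_pin','orange_vial','teal_dropper','paddle'):
        print(c,n,[(np.round(r['position'],1),round(r['conf'],2)) for r in landmark_of(c,n)[:3]])
E
```

```text
{'time_s': 0.0, 'qpos': array([-71.32873022,  18.43766065,  -4.01506466,  83.17412048,
         1.2960522 ,  78.54009824,  -3.25992003]), 'joint_velocities': array([-0.04567802, -0.03306114, -0.08288177, -0.08314205,  0.10158195,
        0.02253125,  0.0139114 ]), 'effort': array([-2.90119442e-04, -4.91284347e+01, -4.04043691e-01, -3.12538755e+01,
       -6.39964803e-02,  4.37302503e-02,  1.81562882e-04]), 'tool_pos': array([0.19936278, 0.6184576 , 0.40368384]), 'tool_rot': array([1.79993120e+02, 1.06581793e-01, 7.21383030e+01]), 'force': array([ 0.78231757, -0.14663892, -0.08742794]), 'wrist_torque': array([0.01210071, 0.00177024, 0.03773469]), 'grip_width': 0.08710139649873862}
{'vfov': 47.46023483243883, 'cx': 250.41124657837184, 'cy': 189.4696277729197, 'eye': array([ 0.41000958, -0.00502091,  1.26368169]), 'attitude': array([  6.91521195,  -1.44838926, -88.8152187 ])}
top nut [(array([193.9, 253.5]), 0.52), (array([239.9, 143. ]), 0.5)]
top nut_flats [(array([188.4, 258.1]), 0.42)]
top cross_hole [(array([192.3, 257.5]), 0.4)]
top spindle [(array([192.3, 253.6]), 0.49)]
top pin_
[... 595 characters left out ...]
58, 0.89532393]), 'attitude': array([  48.44922951,    0.69473062, -158.93954187])}
side nut [(array([304.5, 242.5]), 0.2)]
side nut_flats [(array([167.4, 252.2]), 0.63)]
side cross_hole [(array([160.6, 251.3]), 0.58)]
side spindle []
side pin_grip [(array([297.4, 258.6]), 0.81), (array([283.1, 167.2]), 0.74), (array([250.7, 234.7]), 0.59)]
side pin_mid [(array([299.2, 231.6]), 0.76), (array([269.8, 228.7]), 0.61), (array([268.2, 183.1]), 0.47)]
side lock_pin [(array([308. , 240.2]), 0.83), (array([274.9, 176.8]), 0.66), (array([272.8, 302.4]), 0.48)]
side orange_vial [(array([144.9, 314. ]), 0.61)]
side teal_dropper [(array([192.3, 202.4]), 0.63)]
side paddle [(array([162.9, 224.5]), 0.48)]
```

Run:
```python
import cv2
for c in('top','side'):
    im=cv2.imread(f'pics/{c}0.png'); im=im[90:330,100:420]; cv2.imwrite(f'pics/{c}0c.png',cv2.resize(im,(800,600),interpolation=cv2.INTER_CUBIC))
```

```text
(no output)
```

View pics/top0c.png

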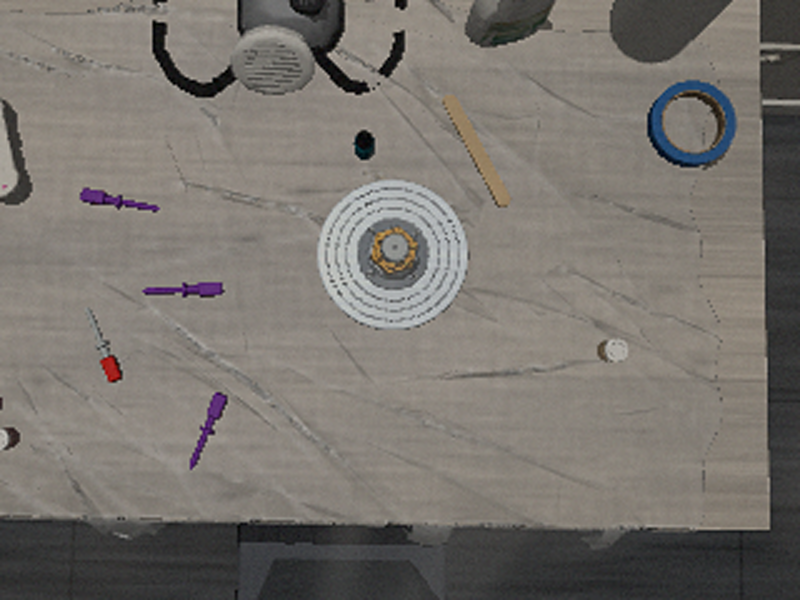

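View pics/side0c.png

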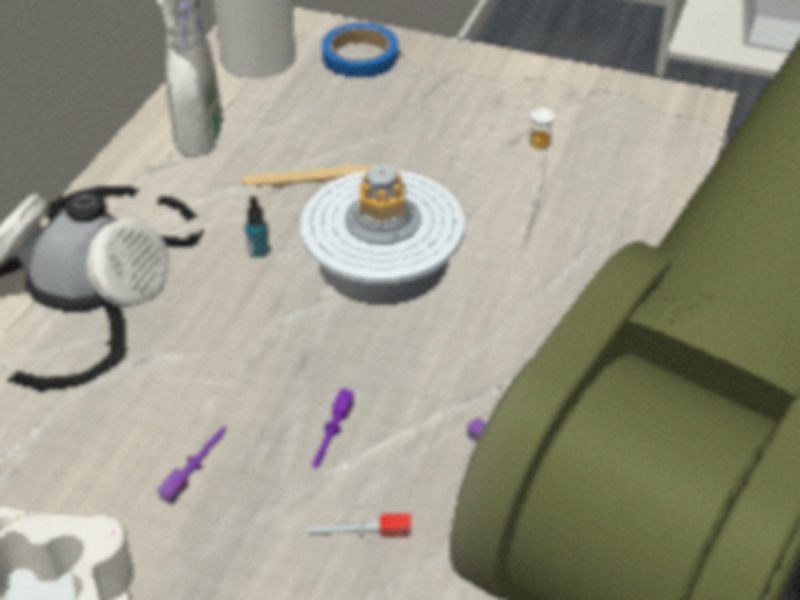

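Run:
```python
from h import *
out=[]
for c,(r,k) in(('top',(190,257)),('side',(170,253))):
    s=[cams.read_camera(c) for _ in range(8)]
    m=np.mean([a[0].astype(float) for a in s],0); np.save(c+'m.npy',m); np.save(c+'d.npy',np.median([a[1] for a in s],0))
    h=20
    o=cv2.resize(m[r-h:r+h,k-h:k+h].astype(np.float32),(400,400),interpolation=cv2.INTER_CUBIC)
    out.append(o)
cv2.imwrite('pics/z.png',np.clip(np.hstack(out)[...,::-1]*1.4,0,255))
# geometry
def ray(c,rc):
    p,f=par(c); a=R.from_euler('xyz',p['attitude'],degrees=True).as_matrix()
    d=np.array([(rc[1]-p['cx'])/f,-(rc[0]-p['cy'])/f,-1.]); return np.array(p['eye']),a@d
def onz(c,rc,z):
    e,d=ray(c,rc); return e+d*(z-e[2])/d[2]
for c in('top','side'):
    m=np.load(c+'m.npy'); d=np.load(c+'d.npy')
    red=(m[...,0]>130)&(m[...,1]<60)&(m[...,2]<60)
    rr,cc=np.nonzero(red); w=(np.abs(rr-np.median(rr))<15)&(np.abs(cc-np.median(cc))<15)
    rc=rr[w].mean(),cc[w].mean(); print(c,'red',w.sum(),rc,onz(c,rc,.014),'depth z',[ (lambda e,v:(e+v*d[int(rc[0]),int(rc[1])]))(*ray(c,rc))])
    for n,z in(('cross_hole',.105),('nut_flats',.089),('spindle',0),('orange_vial',0),('teal_dropper',0),('paddle',0)):
        print(n,[onz(c,q['position'],z).round(3) for q in landmark_of(c,n)[:2]])
```

```text
top red 44 (np.float64(237.0681818181818), np.float64(143.72727272727272)) [0.41950529 0.26544922 0.014     ] depth z [array([0.41949262, 0.26508814, 0.01566834])]
cross_hole [array([ 0.55 , -0.045,  0.105])]
nut_flats [array([ 0.559, -0.047,  0.089])]
spindle [array([ 0.552, -0.046,  0.   ])]
orange_vial [array([ 0.454, -0.299,  0.   ])]
teal_dropper [array([ 0.683, -0.003,  0.   ]), array([ 0.674, -0.144,  0.   ])]
paddle [array([ 0.678, -0.149,  0.   ])]
side red 1 (np.float64(298.0), np.float64(253.0)) [0.42892823 0.26944821 0.014     ] depth z [array([0.4277518 , 0.27229525, 0.0183243 ])]
cross_hole [array([ 0.554, -0.055,  0.105])]
nut_flats [array([ 0.562, -0.056,  0.089])]
spindle []
orange_vial [array([ 0.456, -0.302,  0.   ])]
teal_dropper [array([ 0.684, -0.001,  0.   ])]
paddle [array([ 0.682, -0.136,  0.   ]), array([0.45 , 0.284, 0.   ])][ WARN:0@42.525] global loadsave.cpp:1063 imwrite_ Unsupported depth image for selected encoder is fallbacked to CV_8U.
```

View pics/z.png

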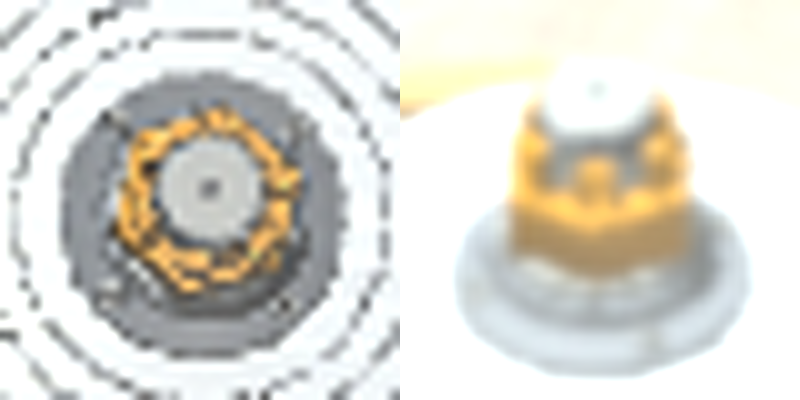

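```bash
cat >> h.py <<'E'
def ray(c,rc):
    p,f=par(c); a=R.from_euler('xyz',p['attitude'],degrees=True).as_matrix()
    d=np.array([(rc[1]-p['cx'])/f,-(rc[0]-p['cy'])/f,-1.]); return np.array(p['eye']),a@d
def onz(c,rc,z):
    e,d=ray(c,rc); return e+d*(z-e[2])/d[2]
def proj(c,P):
    p,f=par(c); a=R.from_euler('xyz',p['attitude'],degrees=True).as_matrix()
    q=(np.atleast_2d(P)-p['eye'])@a; return np.c_[p['cy']-f*q[:,1]/-q[:,2],p['cx']+f*q[:,0]/-q[:,2]]
def go(x,y,z,yaw=None):
    "shift in tool axes and turn about tool z from measured pose"
    o=status.get_obs(); M=R.from_euler('xyz',o['tool_rot'],degrees=True)
    s=M.inv().apply(np.array([x,y,z])-o['tool_pos'])
    print('pos',o['tool_pos'].round(4),'rot',o['tool_rot'].round(2),'F',o['force'].round(2),'T',o['wrist_torque'].round(3),'w',round(o['grip_width'],4),'t',round(o['time_s'],2))
    print('shift',s.round(4),'len',np.linalg.norm(s).round(3), None if yaw is None else ('turn z',round((o['tool_rot'][2]-yaw+180)%360-180,2)))
E
python3 - <<'E'
from h import *
print(onz('top',(188.25,257.55),.121),onz('side',(158.55,252.25),.121))
go(.557,-.05,.33,82)
# red pin axis in top: shank brighter/darker; use outline
for c in('top','side'):
    d=np.load(c+'d.npy');m=np.load(c+'m.npy')
    r,k=proj(c,[[.42,.265,.009]])[0].round().astype(int); print(c,r,k)
    for q in outline_of(c,'lock_pin'):
        rr,cc=np.nonzero(q['pixels']); col=np.median(m[q['pixels']],0).round()
        P=np.array([onz(c,(a,b),.009) for a,b in zip(rr,cc)])[:,:2]; ce=P.mean(0); u,s,v=np.linalg.svd(P-ce)
        print(round(q['conf'],2),q['box'],col,ce.round(4),v[0],(P-ce).dot(v[0]).min().round(3),(P-ce).dot(v[0]).max().round(3))
E
```

```text
[ 0.55289701 -0.04980804  0.121     ] [ 0.55277485 -0.04834519  0.121     ]
pos [0.1994 0.6187 0.4048] rot [180.    -0.    72.14] F [0.24 0.08 0.73] T [-0.02   0.063  0.031] w 0.0872 t 2.5
shift [-0.5267  0.5454  0.0748] len 0.762 ('turn z', np.float64(-9.86))
top 237 144
0.69 [131.0, 162.9, 159.8, 171.9] [ 87.  40. 115.] [0.614  0.2797] [0.17567153 0.98444884] -0.052 0.029
0.68 [176.8, 247.3, 189.0, 278.5] [ 85.  43. 110.] [0.3599 0.1513] [-0.93641809  0.35088626] -0.034 0.048
0.49 [156.7, 204.6, 189.1, 212.4] [ 84.  40. 108.] [0.5112 0.1816] [ 0.04476727 -0.99899744] -0.049 0.037
0.43 [139.7, 215.0, 151.9, 241.7] [138.  40.  35.] [0.4371 0.2726] [-0.90378676 -0.42798305] -0.046 0.031
side 299 258
0.77 [224.7, 297.1, 265.4, 305.7] [189. 121. 112.] [0.4325 0.2718] [-0.90553867 -0.42426372] -0.056 0.028
0.72 [162.9, 258.7, 188.8, 293.1] [130.  91. 152.] [0.6132 0.2781] [0.14804249 0.988981  ] -0.053 0.034
0.54 [225.2, 246.8, 239.6, 278.5] [126.  72. 154.] [0.5112 0.1807] [-0.06725483  0.99773583] -0.043 0.053
0.36 [286.1, 254.2, 292.6, 268.1] [134.  96. 153.] [0.3881 0.1418] [-0.08582675  0.99631008] -0.013 0.013
```

Emit:
jog_arm:
  rows:
    - [0, -0.0264, 0.027, 0.0037, 0, 0, 0]
    - [0, -0.0264, 0.027, 0.0037, 0, 0, 0]
    - [0, -0.0264, 0.027, 0.0037, 0, 0, 0]
    - [0, -0.0264, 0.027, 0.0037, 0, 0, 0]
    - [0, -0.0264, 0.027, 0.0037, 0, 0, 0]
    - [0, -0.0264, 0.027, 0.0037, 0, 0, 0]
    - [0, -0.0264, 0.027, 0.0037, 0, 0, 0]
    - [0, -0.0264, 0.027, 0.0037, 0, 0, 0]
    - [0, -0.0264, 0.027, 0.0037, 0, 0, 0]
    - [0, -0.0264, 0.027, 0.0037, 0, 0, 0]

```text
time_s: 3.43
tool_pos: [0.3759, 0.2827, 0.3679]
tool_rot: [180.0, -0.1, 72.1]
force: [1.6, -0.7, 0.2]
grip_width: 0.0869
```

Emit:
jog_arm:
  rows:
    - [0, -0.0264, 0.027, 0.0037, 0, 0, 0]
    - [0, -0.0264, 0.027, 0.0037, 0, 0, 0]
    - [0, -0.0264, 0.027, 0.0037, 0, 0, 0]
    - [0, -0.0264, 0.027, 0.0037, 0, 0, 0]
    - [0, -0.0264, 0.027, 0.0037, 0, 0, 0]
    - [0, -0.0264, 0.027, 0.0037, 0, 0, 0]
    - [0, -0.0264, 0.027, 0.0037, 0, 0, 0]
    - [0, -0.0264, 0.027, 0.0037, 0, 0, 0]
    - [0, -0.0264, 0.027, 0.0037, 0, 0, 0]
    - [0, -0.0264, 0.027, 0.0037, 0, 0, 0]
    - [0, 0, 0, 0, 0, 0, -5]
    - [0, 0, 0, 0, 0, 0, -5]

```text
time_s: 4.43
tool_pos: [0.5519, -0.0526, 0.3305]
tool_rot: [-180.0, 0.1, 82.1]
force: [-0.3, 1.7, 0.4]
grip_width: 0.0873
```

Run:
```python
from h import *
print(status.get_obs()['qpos'])
s=[cams.read_camera('side') for _ in range(4)]
m=np.mean([a[0].astype(float) for a in s],0);np.save('sidem1.npy',m)
o=cv2.resize(m[150:186,235:271].astype(np.float32),(576,576),interpolation=cv2.INTER_CUBIC)
f=cv2.resize(m[40:330,100:420].astype(np.float32),None,fx=.7,fy=.7)
b=np.zeros((576,800,3)); b[:,:576]=o; b[:f.shape[0],576:]=f
cv2.imwrite('pics/z2.png',np.clip(b[...,::-1],0,255).astype(np.uint8))
go(.5528,-.049,.262,82)
```

```text
[-26.09951502  10.34005355  32.0715388  103.50279247  -5.80362418
  67.81919433  89.80708774]
pos [ 0.5514 -0.0492  0.3308] rot [ 1.7999e+02 -2.0000e-02  8.2030e+01] F [ 0.34  0.3  -0.55] T [ 0.025  0.014 -0.041] w 0.0871 t 4.63
shift [0.0004 0.0014 0.0688] len 0.069 ('turn z', np.float64(0.03))
```

View pics/z2.png

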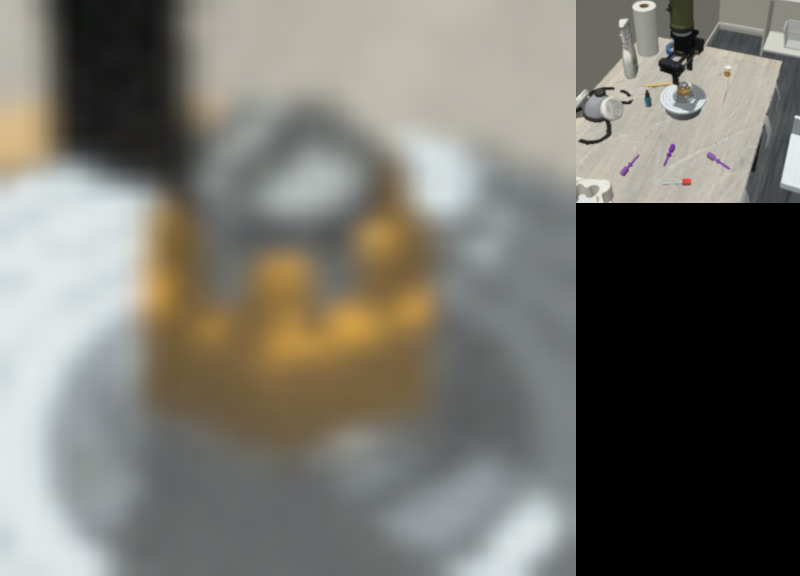

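Emit:
jog_arm:
  rows:
    - [0, 0.0004, 0.0014, 0.017, 0, 0, 0]
    - [0, 0, 0, 0.017, 0, 0, 0]
    - [0, 0, 0, 0.017, 0, 0, 0]
    - [0, 0, 0, 0.0168, 0, 0, 0]
    - [0.3, 0, 0, 0, 0, 0, 0]
    - [0.4, 0, 0, 0, 0, 0, 0]
    - [1, 0, 0, 0, 0, 0, 0]
    - [1, 0, 0, 0, 0, 0, 0]
    - [1, 0, 0, 0, 0, 0, 0]
    - [1, 0, 0, 0, 0, 0, 0]
  grip_force: 15

```text
time_s: 5.47
tool_pos: [0.5532, -0.0493, 0.2639]
tool_rot: [179.9, -0.0, 82.1]
force: [0.4, 0.6, -0.7]
grip_width: 0.0549
```

Run:
```python
from h import *
go(.5528,-.049,.262,82)
```

```text
pos [ 0.5532 -0.0493  0.2639] rot [ 1.799e+02 -3.000e-02  8.213e+01] F [ 0.43  0.59 -0.71] T [ 0.01   0.007 -0.004] w 0.0549 t 5.47
shift [ 0.0003 -0.0005  0.0019] len 0.002 ('turn z', np.float64(0.13))
```

Emit:
jog_arm:
  rows:
    - [1, 0, 0, 0.0015, 0, 0, 0]
    - [1, 0, 0, 0, 0, 0, 0]
    - [1, 0, 0, 0, 0, 0, 0]
    - [1, 0, 0, 0, 0, 0, 0]

```text
time_s: 5.8
tool_pos: [0.5531, -0.0495, 0.2619]
tool_rot: [179.9, -0.0, 82.1]
force: [0.1, -1.3, 3.3]
grip_width: 0.0465
```

Emit:
jog_arm:
  rows:
    - [1, 0, 0, 0, 0, 0, 0]
    - [1, 0, 0, 0, 0, 0, 0]
  grip_force: 60

```text
time_s: 5.97
tool_pos: [0.5531, -0.0495, 0.2619]
tool_rot: [179.9, -0.0, 82.1]
force: [0.0, -1.5, 4.4]
grip_width: 0.0456
```

Run:
```python
from h import *
go(.5528,-.049,.262,82)
```

```text
pos [ 0.5531 -0.0495  0.2619] rot [179.94  -0.    82.14] F [ 0.04 -1.53  4.43] T [-0.074 -0.008  0.048] w 0.0456 t 5.97
shift [ 0.0004 -0.0004 -0.0001] len 0.001 ('turn z', np.float64(0.14))
```

Emit:
jog_arm:
  rows:
    - [1, 0, 0, 0, 0, 0, 2]
    - [1, 0, 0, 0, 0, 0, 3]
    - [1, 0, 0, 0, 0, 0, 3]
    - [1, 0, 0, 0, 0, 0, 3]
    - [1, 0, 0, 0, 0, 0, 3]

```text
time_s: 6.38
tool_pos: [0.5531, -0.0498, 0.2619]
tool_rot: [179.9, 0.0, 68.0]
force: [-0.5, -1.2, 3.9]
grip_width: 0.0461
```

Run:
```python
from h import *
go(.5528,-.049,.262,82)
```

```text
pos [ 0.5531 -0.0498  0.2619] rot [1.7994e+02 1.0000e-02 6.7980e+01] F [-0.51 -1.24  3.94] T [-0.333  0.061  0.055] w 0.0461 t 6.38
shift [ 0.0006 -0.0006 -0.0001] len 0.001 ('turn z', np.float64(-14.02))
```

Emit:
jog_arm:
  rows:
    - [1, 0, 0, 0, 0, 0, 2]
    - [1, 0, 0, 0, 0, 0, 2]
    - [1, 0, 0, 0, 0, 0, 2]
    - [1, 0, 0, 0, 0, 0, 2]

```text
time_s: 6.72
tool_pos: [0.553, -0.0499, 0.2619]
tool_rot: [179.9, 0.0, 60.0]
force: [-0.4, -1.9, 5.0]
grip_width: 0.0456
```

```bash
python3 -c "
from h import *
go(.5528,-.049,.262,82)"
```

```text
pos [ 0.553  -0.0499  0.2619] rot [1.7994e+02 2.0000e-02 6.0030e+01] F [-0.41 -1.95  5.02] T [-0.429  0.101  0.048] w 0.0456 t 6.72
shift [ 0.0007 -0.0006 -0.0001] len 0.001 ('turn z', np.float64(-21.97))
```

Emit:
jog_arm:
  rows:
    - [1, 0, 0, 0, 0, 0, 2]
    - [1, 0, 0, 0, 0, 0, 2]
    - [1, 0, 0, 0, 0, 0, 2]

```text
time_s: 6.97
tool_pos: [0.553, -0.05, 0.2619]
tool_rot: [179.9, 0.0, 54.0]
force: [-1.0, -1.0, 5.9]
grip_width: 0.0453
```

```bash
python3 -c "
from h import *
go(.5528,-.049,.262,82)"
```

```text
pos [ 0.553  -0.05    0.2619] rot [1.7995e+02 2.0000e-02 5.4020e+01] F [-1.02 -0.98  5.89] T [-0.437  0.142  0.059] w 0.0453 t 6.97
shift [ 0.0007 -0.0007 -0.0001] len 0.001 ('turn z', np.float64(-27.98))
```

Emit:
jog_arm:
  rows:
    - [1, 0, 0, 0, 0, 0, 2]
    - [1, 0, 0, 0, 0, 0, 2]
    - [1, 0, 0, 0, 0, 0, 2]

```text
time_s: 7.22
tool_pos: [0.5529, -0.0502, 0.2619]
tool_rot: [179.9, 0.0, 48.0]
force: [-0.8, -2.0, 5.6]
grip_width: 0.0455
```

```bash
python3 -c "
from h import *
go(.5528,-.049,.262,82)"
```

```text
pos [ 0.5529 -0.0502  0.2619] rot [1.7995e+02 3.0000e-02 4.8010e+01] F [-0.76 -1.96  5.61] T [-0.514  0.207  0.14 ] w 0.0455 t 7.22
shift [ 0.0008 -0.0009 -0.0001] len 0.001 ('turn z', np.float64(-33.99))
```

Emit:
jog_arm:
  rows:
    - [1, 0, 0, 0, 0, 0, 2]
    - [1, 0, 0, 0, 0, 0, 2]
    - [1, 0, 0, 0, 0, 0, 1]

```text
time_s: 7.47
tool_pos: [0.5529, -0.0502, 0.2619]
tool_rot: [179.9, 0.0, 43.0]
force: [-0.4, -2.5, 5.2]
grip_width: 0.0455
```

```bash
python3 -c "
from h import *
go(.5528,-.049,.262,82)"
```

```text
pos [ 0.5529 -0.0502  0.2619] rot [1.7995e+02 4.0000e-02 4.3020e+01] F [-0.42 -2.53  5.24] T [-0.519  0.264  0.058] w 0.0455 t 7.47
shift [ 0.0008 -0.0009 -0.0001] len 0.001 ('turn z', np.float64(-38.98))
```

Emit:
jog_arm:
  rows:
    - [1, 0, 0, 0, 0, 0, 2]
    - [1, 0, 0, 0, 0, 0, 2]
    - [1, 0, 0, 0, 0, 0, 1]

```text
time_s: 7.72
tool_pos: [0.5528, -0.0503, 0.2619]
tool_rot: [179.9, 0.0, 38.0]
force: [-0.8, -3.1, 6.1]
grip_width: 0.0458
```

```bash
python3 -c "
from h import *
go(.5528,-.049,.262,82)"
```

```text
pos [ 0.5528 -0.0503  0.2619] rot [1.7995e+02 4.0000e-02 3.8010e+01] F [-0.76 -3.07  6.05] T [-0.618  0.31   0.043] w 0.0458 t 7.72
shift [ 0.0008 -0.001  -0.0001] len 0.001 ('turn z', np.float64(-43.99))
```

Emit:
jog_arm:
  rows:
    - [1, 0, 0, 0, 0, 0, 2]
    - [1, 0, 0, 0, 0, 0, 2]
    - [1, 0, 0, 0, 0, 0, 1]

```text
time_s: 7.97
tool_pos: [0.5527, -0.0504, 0.2619]
tool_rot: [180.0, 0.1, 33.0]
force: [-1.7, -2.8, 5.9]
grip_width: 0.0462
```

```bash
python3 -c "
from h import *
go(.5528,-.049,.262,82)"
```

```text
pos [ 0.5527 -0.0504  0.2619] rot [1.7995e+02 5.0000e-02 3.3010e+01] F [-1.71 -2.85  5.85] T [-0.592  0.311  0.061] w 0.0462 t 7.97
shift [ 0.0008 -0.0011 -0.0001] len 0.001 ('turn z', np.float64(-48.99))
```

Emit:
jog_arm:
  rows:
    - [1, 0, 0, 0, 0, 0, 2]
    - [1, 0, 0, 0, 0, 0, 2]

```text
time_s: 8.13
tool_pos: [0.5528, -0.0505, 0.2619]
tool_rot: [179.9, 0.1, 29.2]
force: [-2.3, -2.7, 5.2]
grip_width: 0.0456
```

```bash
python3 -c "
from h import *
go(.5528,-.049,.262,82)"
```

```text
pos [ 0.5528 -0.0505  0.2619] rot [1.7988e+02 7.0000e-02 2.9190e+01] F [-2.31 -2.67  5.21] T [-0.75   0.326  1.498] w 0.0456 t 8.13
shift [ 0.0007 -0.0013 -0.0001] len 0.001 ('turn z', np.float64(-52.81))
```

Emit:
jog_arm:
  rows:
    - [1, 0, 0, 0, 0, 0, 2]
    - [1, 0, 0, 0, 0, 0, 2]
    - [1, 0, 0, 0, 0, 0, 2]
    - [1, 0, 0, 0, 0, 0, 2]
    - [1, 0, 0, 0, 0, 0, 0]
    - [1, 0, 0, 0, 0, 0, 0]

```text
time_s: 8.63
tool_pos: [0.5527, -0.0504, 0.2619]
tool_rot: [179.9, 0.1, 21.3]
force: [-1.6, -4.0, 6.2]
grip_width: 0.0455
```

```bash
python3 -c "
from h import *
go(.5528,-.049,.262,82)"
```

```text
pos [ 0.5527 -0.0504  0.2619] rot [1.7986e+02 1.0000e-01 2.1310e+01] F [-1.64 -3.95  6.24] T [-0.921  0.444  1.093] w 0.0455 t 8.63
shift [ 0.0006 -0.0013 -0.0001] len 0.001 ('turn z', np.float64(-60.69))
```

Emit:
jog_arm:
  rows:
    - [0.4, 0, 0, 0, 0, 0, 0]
    - [0, 0, 0, 0, 0, 0, 0]
    - [0, 0, 0, 0, 0, 0, 0]
    - [0, 0, 0, -0.03, 0, 0, 0]
    - [0, 0, 0, -0.03, 0, 0, 0]
    - [0, 0, 0, -0.03, 0, 0, 0]
    - [0, 0, 0, 0, 0, 0, 0]

```text
time_s: 9.22
tool_pos: [0.5547, -0.0496, 0.357]
tool_rot: [179.9, -0.5, 21.1]
force: [1.6, -0.2, 0.8]
grip_width: 0.0827
```

Run:
```python
from h import *
go(.5528,-.049,.262,82)
s=[cams.read_camera('side') for _ in range(8)]
m=np.mean([a[0].astype(float) for a in s],0);np.save('sidem2.npy',m)
b=[cv2.resize(np.load(f)[146:176,237:267].astype(np.float32),(400,400),interpolation=cv2.INTER_LANCZOS4) for f in('sidem1.npy','sidem2.npy')]
cv2.imwrite('pics/z3.png',np.clip(np.hstack(b)[...,::-1],0,255).astype(np.uint8))
```

```text
pos [ 0.5547 -0.0496  0.357 ] rot [179.9   -0.52  21.13] F [ 1.65 -0.24  0.81] T [-0.13  -0.122  0.032] w 0.0827 t 9.22
shift [-0.0024 -0.0014  0.0949] len 0.095 ('turn z', np.float64(-60.87))
```

View pics/z3.png

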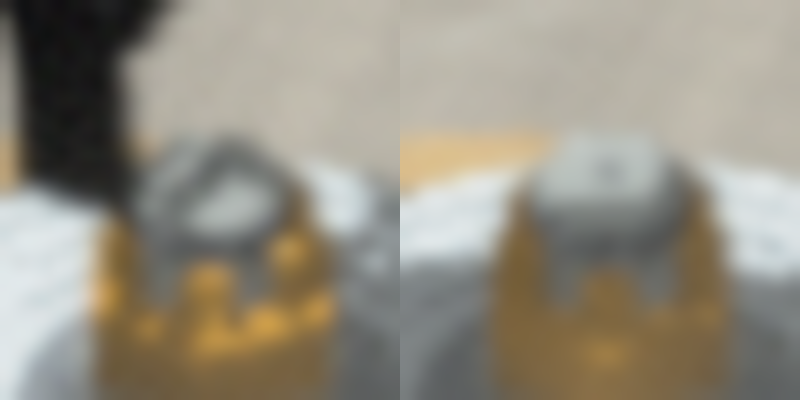

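```bash
cat > unw.py <<'E'
from h import *
from scipy.ndimage import map_coordinates
def vis(c,yaw,A=(.5527,-.0499)):
    "visible-from-camera test for spindle points (az,z), nut crown as blocker"
    p,f=par(c); e=np.array(p['eye'])
    az=np.radians(np.arange(0,360,6)); zs=np.array([119,116,113,110,108,106,104,102,100,98])/1000.
    Z,AZ=np.meshgrid(zs,az,indexing='ij')
    P=np.stack([A[0]+.015*np.cos(AZ),A[1]+.015*np.sin(AZ),Z],-1)
    v=e-P; n=np.stack([np.cos(AZ),np.sin(AZ),0*AZ],-1)
    ok=(v*n).sum(-1)>0.15*np.linalg.norm(v,axis=-1)
    for t in np.linspace(.0003,.03,150):
        q=P+v/np.linalg.norm(v,axis=-1,keepdims=True)*t
        r=np.hypot(q[...,0]-A[0],q[...,1]-A[1]); a=np.arctan2(q[...,1]-A[1],q[...,0]-A[0])-np.radians(yaw)
        k=np.round(a/np.radians(60)); lat=np.abs(r*np.sin(a-k*np.radians(60)))
        ok&=~((r<.021)&(r>.015)&(q[...,2]<.110)&((lat>.00525)|(q[...,2]<.097)))
    return np.degrees(az),zs,P,ok
def show(c,img,yaw,shift=(0,0)):
    az,zs,P,ok=vis(c,yaw); g=img.mean(-1); rc=proj(c,P.reshape(-1,3))+shift
    v=map_coordinates(g,rc.T,order=1).reshape(ok.shape)
    use=ok.any(0); print('az  ',*[f'{int(a):4d}' for a in az[use]])
    for i,z in enumerate(zs): print(int(z*1000+.5),*[f'{v[i,j]:4.0f}' if ok[i,j] else '   .' for j in np.nonzero(use)[0]])
E
python3 - <<'E'
from unw import *
print(proj('side',[[.5527,-.0499,.121]]))
sh=np.array([158.55,252.25])-proj('side',[[.5527,-.0499,.121]])[0]
show('side',np.load('sidem.npy'),82.1,sh); show('side',np.load('sidem2.npy'),21.3,sh)
g=np.load('sidem2.npy').mean(-1); print(g[154:178,242:264].astype(int))
E
```

```text
[[158.19196092 252.50353057]]
az     36   42   48   54   59   66   72   78   84   90   96  102  108  114  119  126  132  138  144  150  156  162  168  174  180  186
119  163  158  156  156  159  165  168  169  165  160  154  149  145  145  145  145  144  143  142  140  136  133  134  137  142  151
116  145  140  137  139  143  144  143  140  134  128  122  116  111  111  112  113  112  111  111  109  114  114  112  113  117  123
113  129  131  131  133  134  130  123  117  115  113  112  112  111  111  110  106  101   96   98  100  109  111  109  110  107  103
110  131  134  135  133  125  118  113  111  113  116  121  125  129  128  124  116  109  101  101  103  111  118  125  124  119  113
108    .    .    .    .    .  112  112  114  117  121  126    .    .    .    .    .  116  109  106  106  111  118    .    .    .    .
106    .    .    .    .    .  109  112  116  118  121    .    .    .    .    .    .  117  112  110  108  109  114    .    .    .    .
104    .    .    .    .    .  109  113  118  119  119    .    .    .    .    .    .    .  115  112  110  109  110    .    .    .   
[... 3410 characters left out ...]
9  99 100 101 103 101  98  99
  101 101 103 106]
 [ 97  99  96  95  95  97  98 101 103 107 107 106 104  99  99  97  96  96
   96  99 103 103]
 [ 99 101  96  94  96  97  99 102 107 113 117 112 106 101  99  97  96  95
   94  99 103 102]
 [ 98  99  95  94  95  98 100 102 104 110 112 109 104 100  99  96  96  93
   94  97 101 100]
 [ 98  98  93  92  95  98  99 101 104 107 105 104 103 100  98  97  96  94
   92  95  97  96]
 [ 96  97  94  94  95  97  99 101 105 106 105 104 103 101  99  98  99  98
   97  97  97  96]
 [ 94  97  95 100 101 102 102 103 105 107 107 105 104 103 107 110 110 107
  104 102 100  96]
 [ 95  97  98 100 102 106 108 112 117 119 116 114 114 115 121 127 122 110
  105 102  99  97]]
```

```bash
cat >> unw.py <<'E'
def pts(c,d,A=(.5527,-.0499),off=(0,0,0)):
    p,f=par(c); a=R.from_euler('xyz',p['attitude'],degrees=True).as_matrix()
    rr,cc=np.mgrid[150:178,240:266]; dd=d[150:178,240:266]
    q=np.stack([(cc-p['cx'])/f*dd,-(rr-p['cy'])/f*dd,-dd],-1)@a.T+p['eye']+off
    x=q[...,0]-A[0]; y=q[...,1]-A[1]
    return rr,cc,np.hypot(x,y)*1000,np.degrees(np.arctan2(y,x))%360,q[...,2]*1000
E
python3 - <<'E'
from unw import *
s=np.array([cams.read_camera('side')[1] for _ in range(8)]); np.save('sd2.npy',s)
for d in(np.load('sided.npy'),np.median(s,0)):
    rr,cc,r,az,z=pts('side',d)
    top=(r<10)&(z>112); print('top z',np.median(z[top]),'noise',s.std(0)[150:178,240:266].mean())
    m=(z>96)&(z<116)&(az>40)&(az<190)&(r<24)
    for row in range(158,172):
        k=m[row-150]; print(row,*[f'{c}:{a:.0f}/{b:.1f}/{h:.0f}' for c,a,b,h in zip(cc[0][k],az[row-150][k],r[row-150][k],z[row-150][k])])
    print()
E
```

```text
top z 120.74327751437775 noise 0.018256795
158
159
160
161
162 258:171/15.8/115
163 246:42/17.6/111 248:64/15.5/114 249:74/14.7/115 256:148/14.5/115 257:153/16.8/116
164 245:46/20.9/110 246:52/19.0/110 247:56/17.0/110 248:61/15.0/110 249:71/13.9/111 250:86/14.6/113 251:97/16.0/115 252:107/16.7/116 253:116/14.7/114 254:125/15.3/114 255:136/14.5/113 256:144/15.8/113 257:158/15.1/110 258:162/17.6/111 259:173/18.3/109 260:171/21.6/111
165 245:47/21.2/107 246:61/21.4/110 247:63/18.7/109 248:60/14.7/107 249:74/14.8/109 250:86/14.9/110 251:97/16.2/112 252:106/16.3/112 253:115/16.6/113 254:125/14.8/111 255:134/16.0/111 256:145/15.4/109 257:157/15.4/108 258:156/19.4/110 259:159/21.6/111 260:174/21.0/107
166 245:45/20.9/103 246:57/20.3/106 247:63/18.8/106 248:64/15.7/105 249:72/14.3/105 250:85/14.5/106 251:100/19.2/111 252:106/16.8/110 253:115/18.3/111 254:125/15.3/108 255:134/15.8/108 256:148/14.1/105 257:155/15.9/105 258:155/19.5/107 259:159/21.8/108 260:170/21.7/105
167 245:43/20.7/99 246:60/21.3/104 247:62/18.7/103 248:57/14.3/99 249:74/15.2/103 250:87/15.7/104 251:100/20.9/109 252:108/21.
[... 2537 characters left out ...]
4.5/99 257:159/14.9/97 258:157/18.8/100 259:161/21.0/100 260:169/21.8/98 261:174/23.6/98
169 245:56/23.5/97 246:62/22.1/98 247:68/20.8/99 248:71/18.2/98 249:77/16.5/97 250:87/15.9/98 251:100/20.7/103 252:107/21.2/103 253:114/21.4/104 254:121/21.1/103 255:134/15.5/98 256:141/16.7/98 257:149/17.8/97 258:153/20.0/98 259:160/21.2/97 260:162/23.8/98
170 246:65/23.3/96 247:70/21.7/96 248:77/20.7/97 249:84/20.2/98 250:89/17.8/96 251:99/19.9/99 252:107/21.3/100 253:114/19.9/99 254:120/21.9/101 255:128/20.4/99 256:137/19.6/97 257:141/21.9/98 258:149/21.9/97
171 249:87/22.6/97 250:94/22.1/97 251:100/20.8/96 252:107/22.3/98 253:113/23.7/99 254:120/22.2/98 255:126/23.1/98 256:132/23.3/97 257:139/23.4/96
```

Run:
```python
from unw import *
m=np.load('topm.npy').mean(-1); md=np.load('topd.npy')
A=np.array([.5527,-.0499])
for z in(.065,.058):
  for r in (.031,.033,.035,.037,.039,.042,.045):
    az=np.radians(np.arange(0,360,7.5)); P=np.c_[A[0]+r*np.cos(az),A[1]+r*np.sin(az),0*az+z]
    v=map_coordinates(m,proj('top',P).T,order=1); print(z,r,*v.astype(int))
```

```text
0.065 0.031 108 101 108 107 107 104 67 98 107 105 110 106 101 110 107 101 109 119 90 98 108 112 102 109 117 114 100 85 95 92 85 86 82 80 89 102 106 105 95 105 94 85 120 107 107 108 107 93
0.065 0.033 109 108 108 108 106 108 86 107 109 108 107 108 108 109 106 107 109 130 86 98 112 113 113 114 116 115 113 109 112 109 86 108 107 100 105 105 104 105 104 104 104 88 113 108 109 110 111 107
0.065 0.035 109 106 107 107 103 114 96 109 108 106 105 107 108 107 106 107 107 113 101 104 110 111 113 113 115 113 112 110 110 93 92 106 105 102 103 104 103 103 102 102 103 99 96 107 108 109 110 109
0.065 0.037 111 117 107 115 100 112 91 104 106 105 105 112 104 100 107 105 105 92 126 107 107 111 113 112 112 111 111 106 105 103 113 103 104 100 105 105 107 103 107 99 114 102 107 109 111 113 106 112
0.065 0.039 123 142 130 138 135 143 103 128 131 118 118 130 131 120 115 134 98 120 111 98 94 88 122 96 102 96 108 93 95 106 102 95 102 99 129 142 132 121 134 107 142 116 123 137 126 134 144 124
0.065 0.042 179 179 170 184 183 182 185 183 183 184 174 184 185 183 185 184 148 179 157 177 159 153 165 158 173 166 148
[... 980 characters left out ...]
08 109 107 111 104 105 104 105 103 104 101 104 106 102 103 106 100 106 102 98 106 109 108 108 108
0.058 0.039 115 128 118 124 108 132 74 125 119 115 115 134 133 121 122 137 99 130 112 100 93 78 131 91 107 92 104 105 98 105 107 95 101 99 116 133 119 120 121 100 124 107 117 121 115 121 119 118
0.058 0.042 167 168 155 176 182 182 177 183 172 182 174 185 185 183 184 183 159 185 167 184 179 172 170 177 176 177 159 179 131 163 181 160 146 143 186 171 171 164 171 157 177 164 159 169 161 164 177 159
0.058 0.045 180 180 180 181 184 181 185 183 185 186 184 185 185 184 186 183 184 184 187 183 180 177 177 176 175 174 174 174 177 182 178 179 179 176 182 179 185 182 179 179 179 179 179 177 178 177 178 179
```

Emit:
jog_arm:
  rows:
    - [0, 0, 0, 0.03, 0, 0, 0]
    - [0, -0.0015, -0.0005, 0.03, 0, 0, 0]
    - [0, 0, 0, 0.03, 0, 0, 0]
    - [0, 0, 0, 0, 0, 0, 0]

```text
time_s: 10.35
tool_pos: [0.5486, -0.0488, 0.2563]
tool_rot: [-179.8, 0.5, 21.1]
force: [-1.7, 0.4, -0.6]
grip_width: 0.0871
```

```bash
python3 -c "
from h import *
go(.5527,-.0502,.262,21.3)"
```

```text
pos [ 0.5486 -0.0488  0.2563] rot [-179.84    0.53   21.14] F [-1.72  0.39 -0.56] T [-0.047  0.132 -0.005] w 0.0871 t 10.35
shift [ 0.0032  0.0028 -0.0058] len 0.007 ('turn z', np.float64(-0.16))
```

Emit:
jog_arm:
  rows:
    - [0, 0, 0, 0, 0, 0, 0]
    - [0, 0, 0, 0, 0, 0, 0]

```text
time_s: 10.52
tool_pos: [0.552, -0.0496, 0.263]
tool_rot: [179.9, -0.1, 21.1]
force: [0.9, 1.6, 0.4]
grip_width: 0.0868
```

```bash
python3 -c "
from h import *
go(.5527,-.0502,.262,21.3)"
```

```text
pos [ 0.552  -0.0496  0.263 ] rot [ 1.7995e+02 -1.0000e-01  2.1130e+01] F [0.86 1.56 0.38] T [-0.099  0.056 -0.007] w 0.0868 t 10.52
shift [0.0004 0.0008 0.001 ] len 0.001 ('turn z', np.float64(-0.17))
```

Emit:
jog_arm:
  rows:
    - [1, 0.0004, 0.0008, 0.0006, 0, 0, 0]
    - [1, 0, 0, 0, 0, 0, 0]
    - [1, 0, 0, 0, 0, 0, 0]
    - [1, 0, 0, 0, 0, 0, 0]
    - [1, 0, 0, 0, 0, 0, 0]
    - [1, 0, 0, 0, 0, 0, 0]
    - [1, 0, 0, 0, 0, 0, 0]
    - [1, 0, 0, 0, 0, 0, 2]
    - [1, 0, 0, 0, 0, 0, 2]
    - [1, 0, 0, 0, 0, 0, 1]
    - [1, 0, 0, 0, 0, 0, 0]

```text
time_s: 11.43
tool_pos: [0.552, -0.0498, 0.2609]
tool_rot: [180.0, 0.0, 16.3]
force: [-1.6, -0.4, 1.1]
grip_width: 0.0457
```

```bash
python3 -c "
from h import *
go(.5527,-.0502,.262,16)"
```

```text
pos [ 0.552  -0.0498  0.2609] rot [1.7995e+02 3.0000e-02 1.6300e+01] F [-1.56 -0.43  1.12] T [-0.296  0.169  1.314] w 0.0457 t 11.43
shift [ 0.0006  0.0006 -0.0011] len 0.001 ('turn z', np.float64(0.3))
```

Emit:
jog_arm:
  rows:
    - [0.4, 0, 0, 0, 0, 0, 0]
    - [0, 0, 0, 0, 0, 0, 0]
    - [0, 0, 0, 0, 0, 0, 0]
    - [0, 0, 0, -0.025, 0, 0, 0]
    - [0, 0, 0, -0.035, 0, 0, 0]
    - [0, 0, 0, -0.02, 0, 0, 0]
    - [0, 0, 0, -0.01, 0, 0, 0]

```text
time_s: 12.02
tool_pos: [0.5527, -0.0506, 0.3539]
tool_rot: [180.0, -0.3, 16.1]
force: [0.8, -0.3, -1.0]
grip_width: 0.083
```

```bash
cat >> unw.py <<'E'
def look(n=8,lo=(20,60,110,165),tag=''):
    s=np.array([cams.read_camera('side')[1] for _ in range(n)]); s=np.where(s>0,s,np.nan); d=np.nanmedian(s,0); np.save('sd%s.npy'%tag,d)
    rr,cc,r,az,z=pts('side',d); m=(z>96)&(z<119)&(az>10)&(az<215)&(r<21.9)
    for row in range(160,170):
        k=m[row-150]; print(row,*[f'{c}:{a:.0f}/{b:.1f}/{h:.0f}' for c,a,b,h in zip(cc[0][k],az[row-150][k],r[row-150][k],z[row-150][k])])
E
python3 - <<'E'
from unw import *
go(.5527,-.0502,.262,16)
look(tag='3')
E
```

```text
pos [ 0.5527 -0.0506  0.3539] rot [179.99  -0.28  16.05] F [ 0.8  -0.26 -1.  ] T [-0.088 -0.048  0.033] w 0.083 t 12.02
shift [-0.0004 -0.0004  0.0919] len 0.092 ('turn z', np.float64(0.05))
160 247:35/14.2/118 258:184/14.4/119
161 247:43/14.9/117 257:163/14.1/119 258:180/14.7/116
162 247:46/15.3/114 248:62/14.8/117 249:75/14.7/118 256:148/14.6/118 257:155/16.1/118 258:180/14.7/113 259:214/16.6/106 260:209/18.9/106
163 245:41/20.1/111 246:43/17.7/111 247:42/15.0/110 248:66/15.9/115 249:75/14.7/115 250:86/14.6/116 251:97/15.8/118 252:107/15.6/118 253:116/14.9/118 254:124/16.3/118 255:136/14.8/116 256:145/15.4/116 257:161/14.6/113 258:208/13.7/104 259:213/16.5/102 260:215/19.3/101
164 245:48/21.2/110 246:52/19.2/111 247:59/17.6/111 248:60/14.7/110 249:76/15.3/113 250:87/15.2/114 251:98/17.2/116 252:106/15.6/115 253:115/15.6/115 254:125/15.8/115 255:136/14.4/113 256:147/14.6/112 257:161/14.6/110 258:162/17.4/111 259:169/19.0/110 260:173/21.1/110
165 245:46/20.9/106 246:60/21.1/110 247:64/19.1/110 248:64/15.7/108 249:76/15.4/109 250:87/15.8/111 251:97/15.9/112 252:106/16.5/112 253:115/15
[... 423 characters left out ...]
/98
167 245:45/21.0/100 246:60/21.2/104 247:62/18.7/103 248:60/14.9/100 249:76/15.6/103 250:93/20.1/108 251:101/21.8/110 252:108/21.5/110 253:114/20.7/109 254:121/20.3/109 255:134/15.8/104 256:145/15.4/103 257:162/14.3/100 258:152/20.6/105 259:161/21.1/103
168 245:49/21.7/98 246:61/21.6/101 247:64/19.3/100 248:58/14.7/97 249:75/15.5/100 250:94/21.8/107 251:100/20.5/106 252:107/21.3/107 253:114/21.3/107 254:121/21.6/107 255:133/16.3/102 256:143/15.9/100 257:156/15.7/98 258:151/21.2/102 259:160/21.3/100 260:171/21.4/98
169 246:60/21.4/97 247:65/19.7/97 248:71/18.0/97 249:77/16.1/97 250:94/21.5/103 251:100/21.5/103 252:107/21.0/103 255:134/15.6/98 256:141/17.0/98 257:150/17.6/97 258:152/20.8/99
```

```bash
cat > fit.py <<'E'
from unw import *
from scipy.optimize import minimize
RR,CC=np.mgrid[157:172,242:264]
def cast(yaw,h,A,zo=0,dc=0):
    p,f=par('side'); a=R.from_euler('xyz',p['attitude'],degrees=True).as_matrix()
    v=np.stack([(CC+dc-p['cx'])/f,-(RR-p['cy'])/f,-np.ones(RR.shape)],-1)@a.T
    e=np.array(p['eye'])+[0,0,zo]; t0=(.124-e[2])/v[...,2]; dep=np.full(RR.shape,np.nan); step=.00025
    H=np.radians(h)
    for i in range(280):
        t=t0+i*step; q=e+v*t[...,None]; x=q[...,0]-A[0];y=q[...,1]-A[1];z=q[...,2]; r=np.hypot(x,y); az=np.arctan2(y,x)
        lat=np.abs(-x*np.sin(H)+y*np.cos(H))
        b=az-np.radians(yaw); b-=np.round(b/np.radians(60))*np.radians(60); sl=np.abs(r*np.sin(b))
        s=((r<.015)&(z<.121)&(np.hypot(lat,z-.105)>.00525))
        s|=((r>.015)&(r<.021)&(z<.110)&(z>.097)&(sl>.00525))|((r*np.cos(b)<.023)&(r>.015)&(z<.097))
        s|=(r<.029)&(z<.072)
        n=s&np.isnan(dep); dep[n]=t[n]
    return dep
def cost(sets,h,A,zo,dc):
    c=0
    for yaw,d in sets:
        e=(cast(yaw,h,A,zo,dc)-d[157:172,242:264])*1000; e=e[np.isfinite(e)]; c+=np.minimum(np.abs(e),6).sum()
    return c
E
python3 - <<'E'
from fit import *
import os
rr,cc,r,az,z=pts('side',np.median(np.load('sd2.npy'),0))
for row in range(160,167): print(row,*[f'{c}:{az[row-150][c-240]:.0f}/{r[row-150][c-240]:.1f}/{z[row-150][c-240]:.0f}' for c in range(257,262)])
sets=[(82.1,np.load('sided.npy')),(21.3,np.median(np.load('sd2.npy'),0)),(16.2,np.load('sd3.npy'))]
x0=np.array([.5527,-.0499,0,0.])
f=lambda x,h=6,s=sets[1:]:cost(s,h,x[:2],x[2],x[3])
sim=np.vstack([x0]+[x0+np.eye(4)[i]*[.001,.001,.001,.4][i] for i in range(4)])
o=minimize(f,x0,method='Nelder-Mead',options=dict(initial_simplex=sim,maxfev=90)); x=o.x; print(x,o.fun,f(x0))
for h in list(range(-20,24,2))+[30,60,90,108,112,116,140]: print(h,round(cost(sets,h,x[:2],x[2],x[3]),1),round(cost(sets[2:],h,x[:2],x[2],x[3]),1))
print('yaw3',[(y,round(cost([(y,sets[2][1])],6,x[:2],x[2],x[3]),1)) for y in(10,12,14,16,18,20)])
E
```

```text
160 257:170/13.2/121 258:177/15.1/120 259:220/17.1/111 260:217/19.5/111 261:274/72.4/59
161 257:160/15.0/120 258:172/15.7/118 259:219/17.0/108 260:220/19.8/107 261:273/69.5/58
162 257:156/15.8/118 258:176/15.1/114 259:221/17.2/104 260:217/19.4/104 261:272/66.8/57
163 257:156/15.8/114 258:204/13.6/105 259:175/18.0/112 260:183/19.6/110 261:228/23.8/96
164 257:161/14.6/110 258:162/17.5/111 259:165/19.8/111 260:174/20.9/110 261:217/22.0/97
165 257:160/14.8/107 258:159/18.2/109 259:160/21.3/110 260:173/21.2/107 261:206/21.3/97
166 257:156/15.6/105 258:155/19.6/107 259:159/21.8/108 260:175/20.7/103 261:193/21.3/98
[ 5.52239602e-01 -4.97399535e-02 -2.17167598e-04  1.56476025e-01] 480.63197964764987 522.8410135411763
-20 855.1 258.4
-18 838.8 253.1
-16 829.2 249.3
-14 829.2 249.3
-12 815.1 244.1
-10 813.7 244.1
-8 813.7 244.1
-6 813.7 244.1
-4 813.7 244.1
-2 813.7 244.1
0 793.5 244.1
2 793.5 244.1
4 793.5 244.1
6 793.5 244.1
8 793.5 244.1
10 793.5 244.1
12 793.5 244.1
14 793.5 244.1
16 793.5 244.1
18 793.5 244.1
20 793.5 244.1
22 793.5 244.1
30 793.5 244.1
60 834.5 261.9
90 832.9 252.9
108 805.6 249.8
112 805.6 249.8
116 814.9 255.0
140 886.9 280.5
yaw3 [(10, np.float64(427.1)), (12, np.float64(378.6)), (14, np.float64(328.3)), (16, np.float64(249.6)), (18, np.float64(229.8)), (20, np.float64(267.3))]
```

Emit:
jog_arm:
  rows:
    - [0, 0, 0, 0.02, 0, 0, 0]
    - [0, 0, 0, 0.03, 0, 0, 0]
    - [0, 0, 0, 0.025, 0, 0, 0]
    - [0, 0, 0, 0.0145, 0, 0, 0]
    - [0.3, 0, 0, 0, 0, 0, 0]
    - [1, 0, 0, 0, 0, 0, 0]
    - [1, 0, 0, 0, 0, 0, 0]
    - [1, 0, 0, 0, 0, 0, 0]
    - [1, 0, 0, 0, 0, 0, 0]
    - [1, 0, 0, 0, 0, 0, 0]
    - [1, 0, 0, 0, 0, 0, 0]
    - [1, 0, 0, 0, 0, 0, 0]

```text
time_s: 13.42
tool_pos: [0.552, -0.0501, 0.2619]
tool_rot: [-180.0, -0.0, 16.2]
force: [-1.1, -0.3, 2.5]
grip_width: 0.0456
```

```bash
python3 -c "
from h import *
go(.5527,-.0502,.262,6)"
```

```text
pos [ 0.552  -0.0501  0.2619] rot [-1.7999e+02 -2.0000e-02  1.6170e+01] F [-1.11 -0.27  2.51] T [-0.055  0.306  0.263] w 0.0456 t 13.42
shift [ 0.0006  0.0003 -0.0001] len 0.001 ('turn z', np.float64(10.17))
```

Emit:
jog_arm:
  rows:
    - [1, 0, 0, 0, 0, 0, 2]
    - [1, 0, 0, 0, 0, 0, 2]
    - [1, 0, 0, 0, 0, 0, 2]
    - [1, 0, 0, 0, 0, 0, 2]
    - [1, 0, 0, 0, 0, 0, 2]
    - [1, 0, 0, 0, 0, 0, 0]
    - [1, 0, 0, 0, 0, 0, 0]

```text
time_s: 14.0
tool_pos: [0.552, -0.0499, 0.2619]
tool_rot: [180.0, 0.0, 6.3]
force: [-3.3, -0.7, 5.2]
grip_width: 0.0454
```

```bash
python3 -c "
from h import *
go(.5527,-.0502,.262,6)"
```

```text
pos [ 0.552  -0.0499  0.2619] rot [1.7997e+02 1.0000e-02 6.3300e+00] F [-3.25 -0.75  5.18] T [-0.329  0.541  1.245] w 0.0454 t 14.0
shift [ 0.0007  0.0004 -0.0001] len 0.001 ('turn z', np.float64(0.33))
```

Emit:
jog_arm:
  rows:
    - [0.4, 0, 0, 0, 0, 0, 0]
    - [0, 0, 0, 0, 0, 0, 0]
    - [0, 0, 0, 0, 0, 0, 0]
    - [0, 0, 0, -0.025, 0, 0, 0]
    - [0, 0, 0, -0.035, 0, 0, 0]
    - [0, 0, 0, -0.02, 0, 0, 0]
    - [0, 0, 0, -0.01, 0, 0, 0]

```text
time_s: 14.58
tool_pos: [0.5528, -0.0504, 0.3542]
tool_rot: [-180.0, -0.3, 6.1]
force: [0.1, -0.3, 0.3]
grip_width: 0.083
```

Run:
```python
from fit import *
go(.5527,-.0502,.262,16)
s=np.array([cams.read_camera('side')[1] for _ in range(20)]); s=np.where(s>0,s,np.nan); d=np.nanmedian(s,0); np.save('sd4.npy',d)
print('std',np.nanmedian(np.nanstd(s,0)[157:172,242:264]))
rr,cc,r,az,z=pts('side',d)
for row in range(160,170): print(row,*[f'{c}:{az[row-150][c-240]:.0f}/{r[row-150][c-240]:.1f}/{z[row-150][c-240]:.0f}' for c in(245,246,247,248,255,256,257,258,259,260,261)])
sets=[(21.3,np.median(np.load('sd2.npy'),0)),(16.2,np.load('sd3.npy')),(6.2,d)]
x=[.55224,-.04974,-.0002,.156]
for y in range(0,13,2): print('yaw',y,round(cost([(y,d)],4,x[:2],x[2],x[3]),1))
for h in range(-20,24,2): print(h,[round(cost([q],h,x[:2],x[2],x[3]),1) for q in sets])
```

```text
pos [ 0.5528 -0.0504  0.3542] rot [-179.97   -0.28    6.09] F [ 0.12 -0.26  0.26] T [-0.035  0.025 -0.019] w 0.083 t 14.58
shift [-0.0005 -0.0002  0.0922] len 0.092 ('turn z', np.float64(-9.91))
std 0.0024256746
160 245:308/74.1/58 246:354/18.7/109 247:37/14.4/119 248:50/12.8/120 255:152/9.5/121 256:160/11.7/121 257:170/13.1/121 258:179/14.8/119 259:223/17.5/110 260:215/19.3/111 261:274/73.6/58
161 245:309/70.4/58 246:354/18.8/105 247:40/14.7/116 248:64/15.2/120 255:139/13.6/122 256:150/13.8/120 257:164/14.0/119 258:178/14.8/116 259:208/16.3/110 260:201/18.7/112 261:273/69.3/59
162 245:27/19.1/111 246:352/19.3/101 247:42/14.9/113 248:61/14.6/116 255:137/14.4/119 256:148/14.5/118 257:158/15.4/117 258:175/15.2/114 259:211/16.4/106 260:204/18.7/108 261:272/66.3/58
163 245:37/19.7/110 246:43/17.7/111 247:44/15.2/111 248:62/15.1/114 255:135/15.4/117 256:147/14.7/115 257:157/15.6/114 258:203/13.6/105 259:205/16.2/104 260:206/18.7/104 261:225/23.2/98
164 245:47/21.1/110 246:53/19.2/111 247:52/16.3/109 248:63/15.4/111 255:134/15.6/114 256:145/15.5/113 257:159/15.1/110 258:163/17.3/111 259:16
[... 1686 characters left out ...]
loat64(245.3), np.float64(272.5)]
2 [np.float64(237.2), np.float64(245.3), np.float64(272.5)]
4 [np.float64(237.2), np.float64(245.3), np.float64(272.5)]
6 [np.float64(237.2), np.float64(245.3), np.float64(272.5)]
8 [np.float64(237.2), np.float64(245.3), np.float64(272.5)]
10 [np.float64(237.2), np.float64(245.3), np.float64(272.5)]
12 [np.float64(237.2), np.float64(245.3), np.float64(272.5)]
14 [np.float64(237.2), np.float64(245.3), np.float64(272.5)]
16 [np.float64(237.2), np.float64(245.3), np.float64(272.5)]
18 [np.float64(237.2), np.float64(245.3), np.float64(272.5)]
20 [np.float64(237.2), np.float64(245.3), np.float64(272.5)]
22 [np.float64(237.2), np.float64(245.3), np.float64(272.5)]
```

Run:
```python
from fit import *
s=[cams.read_camera('top') for _ in range(3)]; 
m=np.load('topm.npy').mean(-1)
for A in([.5527,-.0499],[.5523,-.0499]):
  A=np.array(A); pr=proj('top',[[*A,.121]])[0]; sh=np.array([188.25,257.55])-pr; print('shift',sh)
  az=np.radians(np.arange(0,360,1.))
  for r in(.032,.033,.034,.035,.036):
    P=np.c_[A[0]+r*np.cos(az),A[1]+r*np.sin(az),0*az+.065]
    v=map_coordinates(m,(proj('top',P)+sh).T,order=1); w=np.abs(v-np.median(v)); w[w<6]=0
    out=[]
    for c in(45,135,225,315):
        k=np.abs(np.degrees(az)-c)<14; out.append(round((np.degrees(az)[k]*w[k]).sum()/max(w[k].sum(),1e-9),1))
    print(r,out)
```

```text
shift [-0.07490938 -0.03342806]
0.032 [np.float64(44.3), np.float64(134.4), np.float64(226.8), np.float64(309.4)]
0.033 [np.float64(44.6), np.float64(134.2), np.float64(225.0), np.float64(308.6)]
0.034 [np.float64(44.8), np.float64(133.9), np.float64(222.3), np.float64(310.0)]
0.035 [np.float64(45.1), np.float64(131.1), np.float64(221.2), np.float64(311.6)]
0.036 [np.float64(45.2), np.float64(131.8), np.float64(221.9), np.float64(313.3)]
shift [-0.22534153 -0.03059494]
0.032 [np.float64(44.3), np.float64(134.4), np.float64(226.8), np.float64(309.4)]
0.033 [np.float64(44.6), np.float64(134.2), np.float64(224.7), np.float64(308.6)]
0.034 [np.float64(44.8), np.float64(133.9), np.float64(222.3), np.float64(310.0)]
0.035 [np.float64(45.1), np.float64(131.1), np.float64(221.2), np.float64(311.6)]
0.036 [np.float64(45.2), np.float64(131.8), np.float64(221.9), np.float64(313.3)]
```

Emit:
jog_arm:
  rows:
    - [0, 0, 0, 0.02, 0, 0, 0]
    - [0, 0, 0, 0.03, 0, 0, 0]
    - [0, 0, 0, 0.025, 0, 0, 0]
    - [0, 0, 0, 0.0145, 0, 0, 0]
    - [0.3, 0, 0, 0, 0, 0, 0]
    - [1, 0, 0, 0, 0, 0, 0]
    - [1, 0, 0, 0, 0, 0, 0]
    - [1, 0, 0, 0, 0, 0, 0]
    - [1, 0, 0, 0, 0, 0, 0]
    - [1, 0, 0, 0, 0, 0, 0]
    - [1, 0, 0, 0, 0, 0, 0]
    - [1, 0, 0, 0, 0, 0, 0]

```text
time_s: 16.73
tool_pos: [0.5519, -0.05, 0.2624]
tool_rot: [-180.0, -0.0, 6.2]
force: [-2.4, -0.3, 3.6]
grip_width: 0.0453
```

```bash
python3 -c "
from h import *
go(.5527,-.0502,.262,1.5)"
```

```text
pos [ 0.5519 -0.05    0.2624] rot [-179.99   -0.      6.18] F [-2.43 -0.27  3.56] T [-0.02   0.403  0.35 ] w 0.0453 t 16.73
shift [0.0008 0.0002 0.0004] len 0.001 ('turn z', np.float64(4.68))
```

Emit:
jog_arm:
  rows:
    - [1, 0, 0, 0, 0, 0, 2]
    - [1, 0, 0, 0, 0, 0, 2]
    - [1, 0, 0, 0, 0, 0, 0.6]
    - [1, 0, 0, 0, 0, 0, 0]
    - [1, 0, 0, 0, 0, 0, 0]

```text
time_s: 17.15
tool_pos: [0.552, -0.0499, 0.2624]
tool_rot: [180.0, 0.0, 1.7]
force: [-2.7, -0.8, 6.3]
grip_width: 0.0455
```

```bash
python3 -c "
from h import *
go(.5527,-.0502,.262,1.5)"
```

```text
pos [ 0.552  -0.0499  0.2624] rot [1.7997e+02 2.0000e-02 1.7500e+00] F [-2.68 -0.81  6.3 ] T [-0.202  0.541  1.397] w 0.0455 t 17.15
shift [0.0007 0.0003 0.0004] len 0.001 ('turn z', np.float64(0.25))
```

Emit:
jog_arm:
  rows:
    - [0.4, 0, 0, 0, 0, 0, 0]
    - [0, 0, 0, 0, 0, 0, 0]
    - [0, 0, 0, 0, 0, 0, 0]
    - [0, 0, 0, -0.025, 0, 0, 0]
    - [0, 0, 0, -0.035, 0, 0, 0]
    - [0, 0, 0, -0.025, 0, 0, 0]
    - [0, -0.0136, -0.0354, 0, 0, 0, 0]
    - [0, -0.0136, -0.0354, 0, 0, 0, 0]
    - [0, -0.0136, -0.0354, 0, 0, 0, 0]
    - [0, -0.0136, -0.0354, 0, 0, 0, 0]
    - [0, -0.0136, -0.0354, 0, 0, 0, 0]
    - [0, -0.0136, -0.0354, 0, 0, 0, 0]

```text
time_s: 18.15
tool_pos: [0.4636, 0.1616, 0.347]
tool_rot: [-179.9, -0.0, 1.5]
force: [0.8, -0.1, 0.3]
grip_width: 0.0872
```

Emit:
jog_arm:
  rows:
    - [0, -0.0136, -0.0354, 0, 0, 0, 0]
    - [0, -0.0136, -0.0354, 0, 0, 0, 0]
    - [0, -0.0136, -0.0354, 0, 0, 0, 0]
    - [0, 0, 0, 0, 0, 0, 7]
    - [0, 0, 0, 0, 0, 0, 7]
    - [0, 0, 0, 0, 0, 0, 7]
    - [0, 0, 0, 0, 0, 0, 7]
    - [0, 0, 0, 0, 0, 0, 7]
    - [0, 0, 0, 0, 0, 0, 7]
    - [0, 0, 0, 0, 0, 0, 7]
    - [0, 0, 0, 0, 0, 0, 7]
    - [0, 0, 0, 0, 0, 0, 7]

```text
time_s: 19.15
tool_pos: [0.421, 0.2652, 0.3466]
tool_rot: [-180.0, 0.0, -61.9]
force: [0.4, -0.3, 0.6]
grip_width: 0.0874
```

Run:
```python
from fit import *
go(.42,.265,.26,-65)
s=[cams.read_camera('side') for _ in range(4)]; m=np.mean([a[0].astype(float) for a in s],0); d=np.median([a[1] for a in s],0)
cv2.imwrite('pics/p1.png',cv2.resize(m[230:330,200:320,::-1],(720,600),interpolation=cv2.INTER_CUBIC).astype(np.uint8))
for c,im in(('side',m),('top',np.load('topm.npy'))):
    hsv=cv2.cvtColor(np.clip(im,0,255).astype(np.uint8),cv2.COLOR_RGB2HSV)
    red=((hsv[...,0]<8)|(hsv[...,0]>172))&(hsv[...,1]>150)&(hsv[...,2]>90)
    P0=proj(c,[[.42,.265,.012]])[0]; rr,cc=np.nonzero(red); w=np.hypot(rr-P0[0],cc-P0[1])<18; rr,cc=rr[w],cc[w]
    P=np.array([onz(c,q,.012)[:2] for q in zip(rr,cc)]); u,sv,v=np.linalg.svd(P-P.mean(0)); print(c,w.sum(),P.mean(0),v[0],np.degrees(np.arctan2(*v[0][::-1])),((P-P.mean(0))@v.T).min(0),((P-P.mean(0))@v.T).max(0))
    print([ (np.round(onz(c,q['position'],.009),4),round(q['conf'],2)) for n in('pin_grip','pin_mid') for q in landmark_of(c,n) if abs(onz(c,q['position'],.009)[1]-.28)<.03 and onz(c,q['position'],.009)[0]<.5])
np.save('sidep.npy',m)
```

```text
pos [0.421  0.2652 0.3466] rot [-1.800e+02  3.000e-02 -6.187e+01] F [ 0.35 -0.33  0.58] T [-0.118  0.164 -0.012] w 0.0874 t 19.15
shift [-0.0003  0.001   0.0866] len 0.087 ('turn z', np.float64(3.13))
side 62 [0.42032845 0.26582886] [-0.87892204 -0.47696545] -151.51260239548915 [-0.01093056 -0.0074207 ] [0.01235972 0.00771934]
[(array([0.4175, 0.2636, 0.009 ]), 0.58)]
top 50 [0.41977894 0.26563437] [-0.9166693  -0.39964658] -156.44391383541839 [-0.01294573 -0.00736508] [0.01341052 0.00726561]
[(array([0.4171, 0.2702, 0.009 ]), 0.41), (array([0.4601, 0.2879, 0.009 ]), 0.64)]
```

Emit:
jog_arm:
  rows:
    - [0, -0.0003, 0.001, 0.02, 0, 0, 3.1]
    - [0, 0, 0, 0.038, 0, 0, 0]
    - [0, 0, 0, 0.035, 0, 0, 0]
    - [0, 0, 0, 0.03, 0, 0, 0]
    - [0, 0, 0, 0.02, 0, 0, 0]
    - [0, 0, 0, 0.01, 0, 0, 0]
    - [0, 0, 0, 0.004, 0, 0, 0]
    - [0, 0, 0, 0, 0, 0, 0]

```text
time_s: 20.22
tool_pos: [0.4201, 0.265, 0.1897]
tool_rot: [180.0, -0.0, -64.5]
force: [0.4, -1.2, -0.3]
grip_width: 0.0871
```

```bash
python3 -c "
from h import *
go(.42,.2655,.1845,-65)"
```

```text
pos [0.4201 0.265  0.1897] rot [ 1.7997e+02 -2.0000e-02 -6.4540e+01] F [ 0.44 -1.25 -0.26] T [-0.078  0.095  0.045] w 0.0871 t 20.22
shift [-0.0005 -0.0001  0.0052] len 0.005 ('turn z', np.float64(0.46))
```

Down the last 5 mm and close softly, then firm up.

Emit:
jog_arm:
  rows:
    - [0, -0.0003, 0, 0.005, 0, 0, 0.4]
    - [0.4, 0, 0, 0, 0, 0, 0]
    - [0.7, 0, 0, 0, 0, 0, 0]
    - [1, 0, 0, 0, 0, 0, 0]
    - [1, 0, 0, 0, 0, 0, 0]
    - [1, 0, 0, 0, 0, 0, 0]
    - [1, 0, 0, 0, 0, 0, 0]
    - [1, 0, 0, 0, 0, 0, 0]
    - [1, 0, 0, 0, 0, 0, 0]
    - [1, 0, 0, 0, 0, 0, 0]
    - [1, 0, 0, 0, 0, 0, 0]
    - [1, 0, 0, 0, 0, 0, 0]
  grip_force: 25

```text
time_s: 21.22
tool_pos: [0.4199, 0.2653, 0.1849]
tool_rot: [-180.0, -0.0, -65.0]
force: [0.4, 0.5, -0.2]
grip_width: 0.0217
```

Emit:
jog_arm:
  rows:
    - [1, 0, 0, 0, 0, 0, 0]
    - [1, 0, 0, 0, 0, 0, 0]

```text
time_s: 21.38
tool_pos: [0.4199, 0.2653, 0.1849]
tool_rot: [-180.0, 0.0, -65.0]
force: [-0.2, 0.3, 0.8]
grip_width: 0.0159
```

```bash
python3 -c "
from h import *
go(.42,.2655,.1845,-65)"
```

```text
pos [0.4199 0.2653 0.1849] rot [-180.      0.    -64.96] F [-0.22  0.25  0.75] T [-0.012  0.143  0.073] w 0.0159 t 21.38
shift [-0.0001 -0.0002  0.0004] len 0.0 ('turn z', np.float64(0.04))
```

Emit:
jog_arm:
  rows:
    - [1, 0, 0, -0.01, 0, 0, 0]
    - [1, 0, 0, -0.03, 0, 0, 0]
    - [1, 0, 0, -0.035, 0, 0, 0]
    - [1, 0, 0, -0.035, 0, 0, 0]
    - [1, 0, 0, -0.035, 0, 0, 0]
    - [1, 0.0333, 0.0126, 0, 0, 0, 0]
    - [1, 0.0333, 0.0126, 0, 0, 0, 0]
    - [1, 0.0333, 0.0126, 0, 0, 0, 0]
    - [1, 0.0333, 0.0126, 0, 0, 0, 0]
    - [1, 0.0333, 0.0126, 0, 0, 0, 0]
    - [1, 0.0333, 0.0126, 0, 0, 0, 0]
    - [1, 0.0333, 0.0126, 0, 0, 0, 0]
  grip_force: 40

```text
time_s: 22.38
tool_pos: [0.4383, 0.0146, 0.3304]
tool_rot: [-179.9, 0.0, -65.0]
force: [1.1, -0.1, 0.0]
grip_width: 0.0158
```

Emit:
jog_arm:
  rows:
    - [1, 0.0333, 0.0126, 0, 0, 0, 0]
    - [1, 0.0333, 0.0126, 0, 0, 0, 0]
    - [1, 0, 0, 0, 0, 0, 5.75]
    - [1, 0, 0, 0, 0, 0, 5.75]
    - [1, 0, 0, 0, 0, 0, 5.75]
    - [1, 0, 0, 0, 0, 0, 5.75]
    - [1, 0, 0, 0, 0, 0, 0]

```text
time_s: 22.97
tool_pos: [0.4438, -0.0547, 0.3303]
tool_rot: [-180.0, 0.0, -88.2]
force: [-0.4, -0.1, -1.0]
grip_width: 0.0157
```

Run:
```python
from fit import *
go(.444,-.0533,.2809,-88)
s=[cams.read_camera('side') for _ in range(10)]; m=np.mean([a[0].astype(float) for a in s],0); d=np.array([a[1] for a in s]); d=np.nanmedian(np.where(d>0,d,np.nan),0)
np.save('sd5.npy',d)
cv2.imwrite('pics/p2.png',cv2.resize(m[120:200,230:330,::-1],(750,600),interpolation=cv2.INTER_CUBIC).astype(np.uint8))
x=[.55224,-.04974,-.0002,.156]
for y in range(-4,9,2): print('yaw',y,round(cost([(y,d)],2,x[:2],x[2],x[3]),1))
rr,cc,r,az,z=pts('side',d)
for row in range(161,166): print(row,*[f'{c}:{az[row-150][c-240]:.0f}/{r[row-150][c-240]:.1f}/{z[row-150][c-240]:.0f}' for c in(246,247,248,256,257,258,259,260,261)])
```

```text
pos [ 0.4438 -0.0547  0.3303] rot [-1.7998e+02  3.0000e-02 -8.8160e+01] F [-0.38 -0.1  -1.  ] T [-0.053  0.161 -0.02 ] w 0.0157 t 22.97
shift [-0.0014 -0.0002  0.0494] len 0.049 ('turn z', np.float64(-0.16))
yaw -4 437.4
yaw -2 401.5
yaw 0 351.3
yaw 2 307.0
yaw 4 262.7
yaw 6 256.1
yaw 8 289.4
161 246:348/20.2/103 247:42/14.8/116 248:61/14.6/120 256:150/13.8/121 257:163/14.2/119 258:178/14.8/116 259:205/16.2/111 260:208/18.8/110 261:273/70.3/58
162 246:34/16.9/112 247:38/14.5/112 248:64/15.3/117 256:149/14.3/118 257:161/14.5/116 258:175/15.2/114 259:204/16.2/108 260:197/18.7/109 261:272/66.5/57
163 246:42/17.6/111 247:41/14.9/110 248:62/15.1/114 256:146/15.2/116 257:158/15.4/114 258:205/13.7/105 259:205/16.2/104 260:196/18.7/107 261:270/60.8/59
164 246:49/18.6/110 247:44/15.3/107 248:62/15.1/111 256:145/15.4/113 257:161/14.5/110 258:164/17.0/110 259:203/16.1/102 260:202/18.7/102 261:214/21.8/98
165 246:51/19.1/107 247:37/14.7/102 248:64/15.7/108 256:147/14.5/108 257:149/18.2/111 258:155/19.6/110 259:159/21.8/111 260:200/18.6/99 261:205/21.2/98
```

View pics/p2.png

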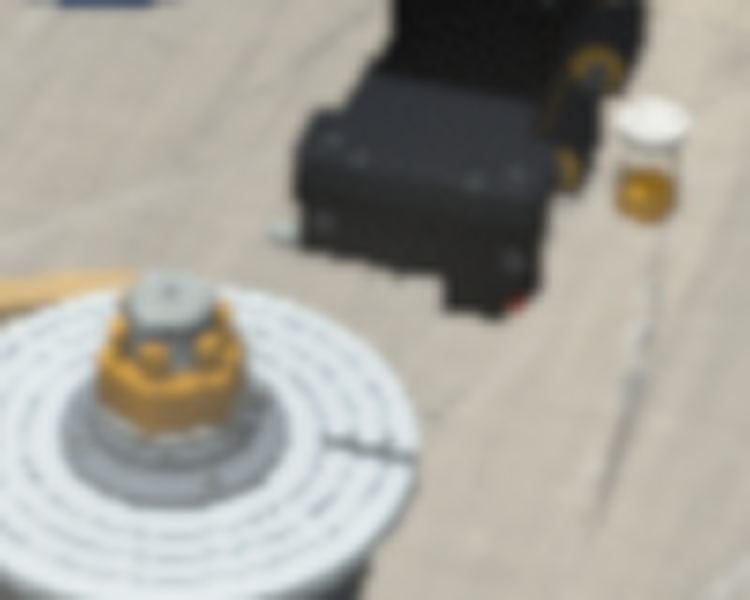

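Emit:
jog_arm:
  rows:
    - [1, -0.0043, 0, 0.015, 0, 0, 1.3]
    - [1, 0, 0, 0.017, 0, 0, 0]
    - [1, 0, 0, 0.012, 0, 0, 0]
    - [1, 0, 0, 0.005, 0, 0, 0]
    - [1, 0, 0, 0, 0, 0, 0]
    - [1, 0, 0, 0, 0, 0, 0]

```text
time_s: 23.97
tool_pos: [0.444, -0.05, 0.2811]
tool_rot: [-180.0, -0.0, -89.3]
force: [-0.5, 0.1, -0.5]
grip_width: 0.0156
```

Run:
```python
from fit import *
go(.444,-.0504,.2809,-89.5)
s=[cams.read_camera('side') for _ in range(6)]; d=np.array([a[1] for a in s]); d=np.nanmedian(np.where(d>0,d,np.nan),0)
p,f=par('side'); a=R.from_euler('xyz',p['attitude'],degrees=True).as_matrix()
rr,cc=np.mgrid[130:200,230:330]; dd=d[130:200,230:330]
q=np.stack([(cc-p['cx'])/f*dd,-(rr-p['cy'])/f*dd,-dd],-1)@a.T+p['eye']
m=(q[...,2]>.085)&(q[...,2]<.125)&(q[...,0]>.45)&(q[...,0]<.528)&(abs(q[...,1]+.05)<.02)
for r_,c_,P in zip(rr[m],cc[m],q[m]): print(r_,c_,P.round(4))
```

```text
pos [ 0.444  -0.05    0.2811] rot [-1.800e+02 -2.000e-02 -8.926e+01] F [-0.5   0.13 -0.54] T [-0.077  0.132  0.023] w 0.0156 t 23.97
shift [0.0004 0.     0.0002] len 0.0 ('turn z', np.float64(0.24))
165 266 [ 0.5165 -0.0493  0.1097]
165 267 [ 0.514  -0.0498  0.1101]
166 264 [ 0.521  -0.0472  0.1068]
166 265 [ 0.5184 -0.0474  0.1074]
166 266 [ 0.5153 -0.046   0.1094]
166 267 [ 0.5132 -0.0477  0.1087]
167 265 [ 0.5179 -0.0459  0.1054]
167 266 [ 0.5144 -0.0438  0.1081]
167 267 [ 0.5122 -0.0448  0.108 ]
168 267 [ 0.5125 -0.0458  0.1038]
176 287 [ 0.456  -0.0337  0.1041]
176 288 [ 0.4537 -0.0346  0.104 ]
176 289 [ 0.4502 -0.0314  0.1076]
177 287 [ 0.4559 -0.0337  0.1008]
177 288 [ 0.4535 -0.0344  0.101 ]
177 289 [ 0.4509 -0.034   0.1021]
```

Emit:
jog_arm:
  rows:
    - [1, 0.0004, 0, 0.0002, 0, 0, 0.2]
    - [1, 0, -0.004, 0, 0, 0, 0]
    - [1, 0, -0.004, 0, 0, 0, 0]
    - [1, 0, -0.004, 0, 0, 0, 0]
    - [1, 0, 0, 0, 0, 0, 0]

```text
time_s: 24.68
tool_pos: [0.4568, -0.0501, 0.2808]
tool_rot: [-179.9, -0.0, -89.5]
force: [-1.0, -0.3, -0.7]
grip_width: 0.0159
```

Emit:
jog_arm:
  rows:
    - [1, 0, -0.002, 0, 0, 0, 0]
    - [1, 0, -0.002, 0, 0, 0, 0]
    - [1, 0, 0, 0, 0, 0, 0]

```text
time_s: 24.93
tool_pos: [0.4602, -0.0502, 0.2807]
tool_rot: [-180.0, -0.0, -89.5]
force: [0.6, 0.9, -1.2]
grip_width: 0.0156
```

```bash
python3 -c "
from h import *
go(.499,-.0500,.2809,-89.5)"
```

```text
pos [ 0.4602 -0.0502  0.2807] rot [-1.7999e+02 -2.0000e-02 -8.9460e+01] F [ 0.58  0.9  -1.24] T [-0.022  0.147 -0.02 ] w 0.0156 t 24.93
shift [ 0.0002 -0.0388 -0.0002] len 0.039 ('turn z', np.float64(0.04))
```

Emit:
jog_arm:
  rows:
    - [1, 0, -0.0015, 0, 0, 0, 0]
    - [1, 0, -0.0015, 0, 0, 0, 0]
    - [1, 0, 0, 0, 0, 0, 0]

```text
time_s: 25.18
tool_pos: [0.463, -0.0502, 0.2807]
tool_rot: [-180.0, -0.0, -89.5]
force: [0.1, -0.8, -0.5]
grip_width: 0.0154
```

Emit:
jog_arm:
  rows:
    - [1, 0, -0.0015, 0, 0, 0, 0]
    - [1, 0, -0.0015, 0, 0, 0, 0]
    - [1, 0, 0, 0, 0, 0, 0]

```text
time_s: 25.43
tool_pos: [0.4661, -0.0502, 0.2807]
tool_rot: [-180.0, -0.0, -89.5]
force: [-0.2, -0.6, -1.0]
grip_width: 0.0157
```

```bash
python3 -c "
from h import *
go(.499,-.0500,.2809,-89.5)"
```

```text
pos [ 0.4661 -0.0502  0.2807] rot [-1.7998e+02 -1.0000e-02 -8.9460e+01] F [-0.18 -0.6  -0.97] T [-0.088  0.151  0.026] w 0.0157 t 25.43
shift [ 0.0001 -0.0329 -0.0002] len 0.033 ('turn z', np.float64(0.04))
```

Emit:
jog_arm:
  rows:
    - [1, 0, -0.0015, 0, 0, 0, 0]
    - [1, 0, -0.0015, 0, 0, 0, 0]
    - [1, 0, -0.0015, 0, 0, 0, 0]
    - [1, 0, 0, 0, 0, 0, 0]

```text
time_s: 25.77
tool_pos: [0.4706, -0.0501, 0.2807]
tool_rot: [-180.0, -0.0, -89.5]
force: [0.1, 0.5, -0.9]
grip_width: 0.0157
```

```bash
python3 -c "
from h import *
go(.499,-.0500,.2809,-89.5)"
```

```text
pos [ 0.4706 -0.0501  0.2807] rot [-1.7998e+02 -1.0000e-02 -8.9460e+01] F [ 0.12  0.51 -0.93] T [-0.067  0.176  0.013] w 0.0157 t 25.77
shift [ 0.0002 -0.0284 -0.0002] len 0.028 ('turn z', np.float64(0.04))
```

Emit:
jog_arm:
  rows:
    - [1, 0, -0.0015, 0, 0, 0, 0]
    - [1, 0, -0.0015, 0, 0, 0, 0]
    - [1, 0, 0, 0, 0, 0, 0]

```text
time_s: 26.02
tool_pos: [0.4736, -0.05, 0.2807]
tool_rot: [-180.0, -0.0, -89.5]
force: [0.8, -0.8, -2.3]
grip_width: 0.0153
```

```bash
python3 -c "
from h import *
go(.499,-.0500,.2809,-89.5)"
```

```text
pos [ 0.4736 -0.05    0.2807] rot [-1.7998e+02 -1.0000e-02 -8.9460e+01] F [ 0.75 -0.82 -2.27] T [-0.092  0.174 -0.025] w 0.0153 t 26.02
shift [ 0.0002 -0.0254 -0.0002] len 0.025 ('turn z', np.float64(0.04))
```

Emit:
jog_arm:
  rows:
    - [1, 0, -0.0015, 0, 0, 0, 0]
    - [1, 0, -0.0015, 0, 0, 0, 0]
    - [1, 0, -0.0015, 0, 0, 0, 0]
    - [1, 0, 0, 0, 0, 0, 0]

```text
time_s: 26.35
tool_pos: [0.4781, -0.05, 0.2807]
tool_rot: [-180.0, -0.0, -89.5]
force: [0.5, -0.5, -1.7]
grip_width: 0.0156
```

Emit:
jog_arm:
  rows:
    - [1, 0, -0.0015, 0, 0, 0, 0]
    - [1, 0, -0.0015, 0, 0, 0, 0]
    - [1, 0, 0, 0, 0, 0, 0]

```text
time_s: 26.6
tool_pos: [0.4811, -0.05, 0.2807]
tool_rot: [-180.0, -0.0, -89.5]
force: [-0.4, 0.1, -0.1]
grip_width: 0.0158
```

```bash
python3 -c "
from h import *
go(.499,-.0500,.2809,-89.5)"
```

```text
pos [ 0.4811 -0.05    0.2807] rot [-1.7998e+02 -1.0000e-02 -8.9460e+01] F [-0.4   0.14 -0.06] T [-0.047  0.254 -0.017] w 0.0158 t 26.6
shift [ 0.0002 -0.0179 -0.0002] len 0.018 ('turn z', np.float64(0.04))
```

Emit:
jog_arm:
  rows:
    - [1, 0, -0.0015, 0, 0, 0, 0]
    - [1, 0, -0.0015, 0, 0, 0, 0]
    - [1, 0, -0.0015, 0, 0, 0, 0]
    - [1, 0, 0, 0, 0, 0, 0]

```text
time_s: 26.93
tool_pos: [0.4857, -0.0499, 0.2807]
tool_rot: [-180.0, -0.0, -89.5]
force: [-0.5, -0.1, -2.0]
grip_width: 0.0155
```

Emit:
jog_arm:
  rows:
    - [1, 0, -0.0015, 0, 0, 0, 0]
    - [1, 0, -0.0015, 0, 0, 0, 0]
    - [1, 0, 0, 0, 0, 0, 0]

```text
time_s: 27.18
tool_pos: [0.4886, -0.0499, 0.2807]
tool_rot: [-180.0, -0.0, -89.5]
force: [-0.1, 0.4, -0.6]
grip_width: 0.0156
```

Emit:
jog_arm:
  rows:
    - [1, 0, -0.0015, 0, 0, 0, 0]
    - [1, 0, -0.0015, 0, 0, 0, 0]
    - [1, 0, 0, 0, 0, 0, 0]

```text
time_s: 27.43
tool_pos: [0.4916, -0.0499, 0.2807]
tool_rot: [-180.0, -0.0, -89.5]
force: [0.1, 0.8, -1.0]
grip_width: 0.0158
```

```bash
python3 -c "
from h import *
go(.499,-.0500,.2809,-89.5)"
```

```text
pos [ 0.4916 -0.0499  0.2807] rot [-1.7998e+02 -1.0000e-02 -8.9460e+01] F [ 0.1   0.78 -1.01] T [-0.033  0.137 -0.034] w 0.0158 t 27.43
shift [ 0.0002 -0.0074 -0.0002] len 0.007 ('turn z', np.float64(0.04))
```

Emit:
jog_arm:
  rows:
    - [1, 0, -0.001, 0, 0, 0, 0]
    - [1, 0, -0.001, 0, 0, 0, 0]
    - [1, 0, -0.001, 0, 0, 0, 0]
    - [1, 0, 0, 0, 0, 0, 0]

```text
time_s: 27.77
tool_pos: [0.4945, -0.0499, 0.2807]
tool_rot: [-180.0, -0.0, -89.5]
force: [-0.2, -0.5, -0.8]
grip_width: 0.0156
```

Emit:
jog_arm:
  rows:
    - [1, 0, -0.001, 0, 0, 0, 0]
    - [1, 0, -0.001, 0, 0, 0, 0]
    - [1, 0, 0, 0, 0, 0, 0]

```text
time_s: 28.02
tool_pos: [0.4965, -0.0498, 0.2807]
tool_rot: [-180.0, -0.0, -89.5]
force: [-0.0, 0.1, -1.1]
grip_width: 0.0159
```

Emit:
jog_arm:
  rows:
    - [1, 0, -0.001, 0, 0, 0, 0]
    - [1, 0, 0, 0, 0, 0, 0]

```text
time_s: 28.18
tool_pos: [0.4975, -0.0498, 0.2807]
tool_rot: [-180.0, 0.0, -89.5]
force: [0.7, 0.8, -0.2]
grip_width: 0.0162
```

```bash
python3 -c "
from h import *
go(.499,-.0500,.2809,-89.5)"
```

```text
pos [ 0.4975 -0.0498  0.2807] rot [-179.98    0.    -89.46] F [ 0.7   0.78 -0.18] T [-0.09   0.166 -0.039] w 0.0162 t 28.18
shift [ 0.0002 -0.0015 -0.0002] len 0.002 ('turn z', np.float64(0.04))
```

Emit:
jog_arm:
  rows:
    - [1, 0, -0.0005, 0, 0, 0, 0]
    - [1, 0, -0.0005, 0, 0, 0, 0]
    - [1, 0, 0, 0, 0, 0, 0]

```text
time_s: 28.43
tool_pos: [0.4984, -0.0499, 0.2807]
tool_rot: [-180.0, 0.0, -89.5]
force: [-0.0, 0.2, -1.5]
grip_width: 0.0157
```

```bash
python3 -c "
from h import *
go(.499,-.0500,.2809,-89.5)"
```

```text
pos [ 0.4984 -0.0499  0.2807] rot [-179.99    0.    -89.46] F [-0.02  0.25 -1.5 ] T [-0.027  0.194  0.031] w 0.0157 t 28.43
shift [ 0.0001 -0.0006 -0.0002] len 0.001 ('turn z', np.float64(0.04))
```

Emit:
jog_arm:
  rows:
    - [1, 0, -0.0005, 0, 0, 0, 0]
    - [1, 0, 0, 0, 0, 0, 0]

```text
time_s: 28.6
tool_pos: [0.4988, -0.0499, 0.2807]
tool_rot: [180.0, 0.0, -89.5]
force: [-0.9, -0.0, 0.7]
grip_width: 0.0152
```

```bash
python3 -c "
from h import *
go(.499,-.0500,.2809,-89.5)"
```

```text
pos [ 0.4988 -0.0499  0.2807] rot [179.99   0.   -89.46] F [-0.93 -0.    0.72] T [-0.057  0.253 -0.014] w 0.0152 t 28.6
shift [ 0.0001 -0.0002 -0.0002] len 0.0 ('turn z', np.float64(0.04))
```

Emit:
jog_arm:
  rows:
    - [1, 0, -0.0005, 0, 0, 0, 0]
    - [1, 0, 0, 0, 0, 0, 0]

```text
time_s: 28.77
tool_pos: [0.4992, -0.0499, 0.2806]
tool_rot: [180.0, 0.0, -89.5]
force: [-1.3, 0.3, 0.7]
grip_width: 0.0157
```

Emit:
jog_arm:
  rows:
    - [1, 0, -0.0005, 0, 0, 0, 0]
    - [1, 0, 0, 0, 0, 0, 0]

```text
time_s: 28.93
tool_pos: [0.4995, -0.0499, 0.2805]
tool_rot: [179.9, 0.0, -89.5]
force: [-3.5, 0.1, 1.5]
grip_width: 0.0156
```

```bash
python3 -c "
from h import *
go(.499,-.0500,.2809,-89.5)"
```

```text
pos [ 0.4995 -0.0499  0.2805] rot [ 1.7993e+02  1.0000e-02 -8.9470e+01] F [-3.51  0.08  1.46] T [-0.062  0.701  0.053] w 0.0156 t 28.93
shift [ 0.0001  0.0005 -0.0004] len 0.001 ('turn z', np.float64(0.03))
```

Emit:
jog_arm:
  rows:
    - [0.8, 0, 0, 0.0008, 0, 0, 0]
    - [0.7, 0, 0, 0, 0, 0, 0]
    - [0.5, 0, 0, 0, 0, 0, 0]
    - [0.3, 0, 0, 0, 0, 0, 0]
    - [0.3, 0, 0, 0, 0, 0, 0]
    - [0.3, 0, 0, 0, 0, 0, 0]
    - [0.3, 0, 0, 0, 0, 0, 0]
    - [0.3, 0, 0, -0.01, 0, 0, 0]
    - [0.3, 0, 0, -0.03, 0, 0, 0]
    - [0.3, 0, 0, -0.03, 0, 0, 0]
    - [0.3, 0, 0, -0.03, 0, 0, 0]
    - [0.3, 0, 0, 0, 0, 0, 0]

```text
time_s: 29.93
tool_pos: [0.5018, -0.0508, 0.3862]
tool_rot: [-179.4, 0.1, -89.5]
force: [1.0, -0.1, -0.2]
grip_width: 0.0607
```

Run:
```python
from fit import *
go(.499,-.0500,.2809,-89.5)
s=[cams.read_camera('side') for _ in range(8)]; m=np.mean([a[0].astype(float) for a in s],0); d=np.array([a[1] for a in s]); d=np.nanmedian(np.where(d>0,d,np.nan),0)
cv2.imwrite('pics/p3.png',cv2.resize(m[120:200,220:320,::-1],(750,600),interpolation=cv2.INTER_CUBIC).astype(np.uint8))
hsv=cv2.cvtColor(np.clip(m,0,255).astype(np.uint8),cv2.COLOR_RGB2HSV)
red=((hsv[...,0]<8)|(hsv[...,0]>172))&(hsv[...,1]>140)&(hsv[...,2]>70); red[:120]=0;red[210:]=0
p,f=par('side'); a=R.from_euler('xyz',p['attitude'],degrees=True).as_matrix()
rr,cc=np.nonzero(red); dd=d[rr,cc]; q=np.stack([(cc-p['cx'])/f*dd,-(rr-p['cy'])/f*dd,-dd],-1)@a.T+p['eye']
print(len(q),q.min(0).round(4),q.max(0).round(4),np.median(q,0).round(4))
x=[.55224,-.04974,-.0002,.156]
for y in range(0,9,2): print('yaw',y,round(cost([(y,d)],2,x[:2],x[2],x[3]),1))
```

```text
pos [ 0.5018 -0.0508  0.3862] rot [-1.7941e+02  1.2000e-01 -8.9500e+01] F [ 1.03 -0.13 -0.19] T [-0.089  0.089 -0.005] w 0.0607 t 29.93
shift [-0.0006  0.0038  0.1052] len 0.105 ('turn z', np.float64(0.0))
38 [ 0.4841 -0.0495  0.099 ] [ 0.5062 -0.0399  0.1082] [ 0.4952 -0.0426  0.1058]
yaw 0 461.1
yaw 2 424.1
yaw 4 377.2
yaw 6 364.9
yaw 8 380.6
```

View pics/p3.png

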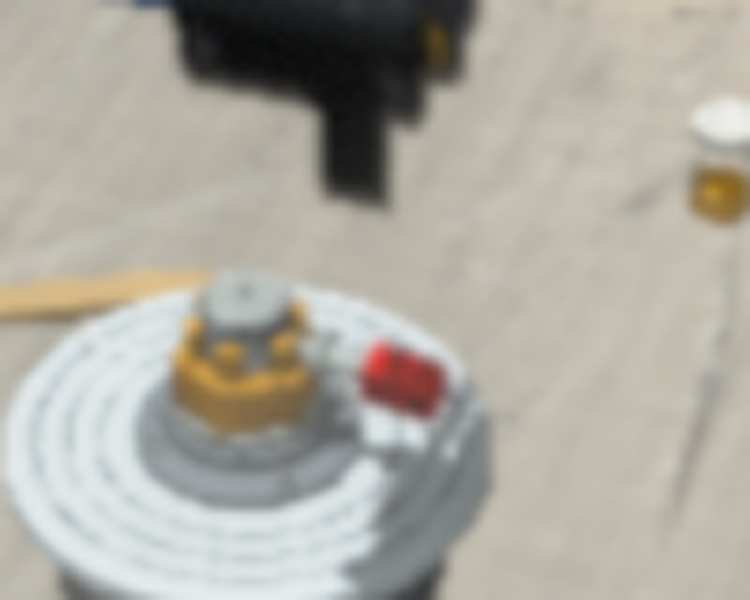

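```bash
python3 -c "
from h import *
print(env.sign_off()); go(.5,-.05,.28)"
```

```text
the job is handed in; nothing more can be done
None
the job is handed in; nothing more can be done
```

The nut is tightened to the first slot after seating, the pin is home through slot and hole, and the job was handed in at about 30 s. No verdict is reported.

- **Nut:** Turned clockwise only. The torque jumped from about 0.06 to 1.5 N m at a tool yaw of about 31°. I carried on about 29° (0.5 rad) past seating, to the slot lined up with the cross hole, and did not back it off. That is about 0.24 mm of washer press by the thread pitch; it was not measured directly.
- **Pin:** It slid through slot, hole and opposite slot with under about 2.5 N. I stopped at 3.5 N with the collar against the nut, then opened the gripper and lifted clear. In the last picture the pin is in place. The red grip shows at x 0.484–0.506 m, about where it belongs (0.485–0.513 m). Nothing touches the pin or the nut.
- **Other items:** The vial and paddle appear undisturbed in the last picture. I made no position check of them or of the dropper bottle at the end, but the arm never came near any of them.
- **Disagreements:** The camera's depth fit put the nut angle 2–4° higher than the tool angle. The cross hole's bearing, about 0–2°, came mainly from a single camera pixel, seen at a shallow angle. The free insertion then confirmed it.

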